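# Refit and fill the crisper drawer

## Robot

A 7-joint arm with a two-finger parallel gripper is mounted at the origin on the work surface. World frame = base frame: x ahead of the robot, y to its left, z up, the work surface at z = 0. Lengths are in m, angles in rad, forces in N, time in s.
With the tool pointing down it reaches from about 0.4 to 0.875 m from the base axis. Payload 6.5 kg.
Tool frame: the origin (TCP) lies midway between the tips of the shut fingers; the grasp point (between the pads) lies 19 mm behind it (manip.hold_point_z is the distance from the TCP to the grasp point, in m); z points along the fingers, y is the direction in which the jaws open and shut (so a half turn about z gives the same grasp; the last joint's range is limited). The gripper opens to 88 mm and grips with 3 to 60 N. Pads are 18 mm wide; open, the fingers measure 123 mm over their backs; the gripper's body (75 mm by 187 mm) begins 45 mm behind the grasp point.
Start: joints at [1.05, 0.536, -0.004, 1.538, 0.003, 1.067, -0.071], TCP at [0.286, -0.584, 0.239] pointing down, gripper open.
Joint ranges: [-2.7, 2.7], [-0.37, 2.16], [-1.27, 1.26], [0.24, 2.4], [-1.31, 4.45], [0.19, 1.91], [-2.76, 2.76]. Speed limits (rad/s): [2.39, 2.39, 3.14, 3.14, 3.14, 3.14, 3.14].

## Interface

Orientations are given as a unit quaternion [x, y, z, w].
In Python, from station import manip, read_camera, camera_model gives the robot as it stands. The module is installed in compiled form; this text tells all that it offers.
- The arm moves only by the shell command python3 -m crank 'ROWS' [FORCE]. ROWS is JSON, a list of rows, each a list of 3 entries, a list of its own where there are three numbers: the turn, a rotation vector about the tool's x, y, z in degrees, then the shift along the tool's x, y, z in mm, then the opening, from 0 (shut) to 1 (fully open). In form: [[[ax, ay, az], [tx, ty, tz], grip], ...]. A call has 1 to 8 rows; each row is the pose to reach, as a shift and turn from the pose commanded when the call began, along the tool's axes at that moment; what a row does not reach only later rows make up. A row lasts 1/8 s, in which the tool goes at most 62.5 mm and 10.7 degrees, less where a joint would pass 70% of its speed; a pose out of reach is approached as far as the arm can. A call with a gripper value outside its range is refused whole. The fingers move at their own pace and stop on an object; FORCE is the grip in N (left out, the last holds). Time passes only in rows, so rows that repeat a pose let the fingers close. It gives the time, the measured TCP pose, the force and the opening at its end, in the units of the state.
- manip.read_state(): the state, without advancing time (a new reading comes with each control period).
- read_camera(name): name is "scene" or "top"; returns (picture, depth): 420x560x3 uint8, red, green, blue; 420x560 float32, m along the optical axis (not along the pixel's ray), 0 where there is no reading.
- camera_model(name): a dict with "mtx" (3x3 intrinsics, pixels), "dist_coeffs" ([k1, k2, p1, p2, k3] as OpenCV has them; the pictures are not rectified), "R" (3x3) and "t" (3): a world point X has camera coordinates R X + t. Camera axes: x right, y down, z forward; pixel columns grow to the right and rows downward; lengths in m; the calibration is good to about 2 mm. A picture is of the moment at which its call begins. camera_model takes no time and is no camera call.
- manip.sign_off(): hands the job in, once; it reports no verdict.
The state is a dict: "clock": time; "joint_pos": joint angles; "qvel": joint speeds; "joint_efforts": joint torques, N m; "eef_pos": TCP position; "tcp_rot": TCP orientation; "contact_force": force on the tool from outside, world axes, zero at the start; "moment": the same for the moment, N m; "opening": opening from 0.0 (shut) to 1.0 (fully open).
Only numpy, scipy, OpenCV 4.12 (cv2) and the standard library are available. Lean on these libraries where they do the work, as an engineer would, in place of code of your own. Each camera call takes 0.05 s, during which the arm holds its last target.

## Task

The fridge's crisper drawer has just been washed. First slide every blue divider from the drying stand all the way down into a slot of the drawer, each in a slot of its own (any slots that let you keep the fruit tubs apart); then stand all the fruit tubs from the counter on the drawer's floor so that no two share a compartment; last, slide the black vent slider on the drawer's ledge level with the green mark. Leave the jar, bowl and carton alone.

Things in the scene. Friction and masses are not known exactly. Their poses are not given: they have to be found in the camera images.
- crisper: clear open-topped fridge drawer, white floor and rim, fixed; inside 120 mm (its x) by 336 mm (its y), walls 5 mm, floor top at z = 5 mm, rim z = 76 mm. Origin: centre of underside, z up. On its -x side a white ledge (200 mm along y, x -125 to -65 mm, top z = 46 mm) carries the vent slider. Dividers split it along y into compartments; its three slots lie 84 mm apart at y = -84, 0, 84 mm
- slot0 (a point): slot at the drawer's y = -84 mm, lying along its x: a 9 mm wide groove between white ribs that stand 8 mm out of both long walls, down to the floor, flared to about 13 mm at the rib tops (z = 76 mm). A divider has 1.5 mm play each way across it, 2 mm endways. Point: on the drawer's floor, mid slot, where the centre of a seated divider's lower edge rests; axes as the drawer's
- slot1 (a point): slot at the drawer's y = 0 mm, lying along its x: a 9 mm wide groove between white ribs that stand 8 mm out of both long walls, down to the floor, flared to about 13 mm at the rib tops (z = 76 mm). A divider has 1.5 mm play each way across it, 2 mm endways. Point: on the drawer's floor, mid slot, where the centre of a seated divider's lower edge rests; axes as the drawer's
- slot2 (a point): slot at the drawer's y = 84 mm, lying along its x: a 9 mm wide groove between white ribs that stand 8 mm out of both long walls, down to the floor, flared to about 13 mm at the rib tops (z = 76 mm). A divider has 1.5 mm play each way across it, 2 mm endways. Point: on the drawer's floor, mid slot, where the centre of a seated divider's lower edge rests; axes as the drawer's
- stand: low wooden drying stand, fixed, 210 mm (its x) by 130 mm (its y), base top at z = 12 mm; three slots at x = -66, 0 and +66 mm, each running along its y between pairs of 35 mm high wooden posts (tops at z = 47 mm) at y = +-45 mm. A divider in a slot stands on the base top with its width along the stand's y. Origin: centre of its underside
- divider0: divider, one of up to three alike (may be absent): flat blue slab 116 mm wide (its x), 6 mm thick (its y), 70 mm tall (its z), with an orange grip tab centred on its upper edge: 44 mm along x, 12 mm thick along y, z = 68 to 96 mm. Origin: centre of the slab's lower edge, z up. About 110 g. Starts upright in the drying stand. The same turned half round
- divider1: divider, one of up to three alike (may be absent): flat blue slab 116 mm wide (its x), 6 mm thick (its y), 70 mm tall (its z), with an orange grip tab centred on its upper edge: 44 mm along x, 12 mm thick along y, z = 68 to 96 mm. Origin: centre of the slab's lower edge, z up. About 110 g. Starts upright in the drying stand. The same turned half round
- divider2: divider, one of up to three alike (may be absent): flat blue slab 116 mm wide (its x), 6 mm thick (its y), 70 mm tall (its z), with an orange grip tab centred on its upper edge: 44 mm along x, 12 mm thick along y, z = 68 to 96 mm. Origin: centre of the slab's lower edge, z up. About 110 g. Starts upright in the drying stand. The same turned half round
- tub_red: round covered tub of cut fruit with a red body, white lid and red dot on top (may be absent), loose, upright; straight-sided, 60 mm diameter, 64 mm tall (65 with the dot), about 200 g and heavy at the bottom. Origin: centre of its underside, z up
- tub_green: round covered tub of cut fruit with a green body, white lid and green dot on top (may be absent), loose, upright; straight-sided, 60 mm diameter, 64 mm tall (65 with the dot), about 200 g and heavy at the bottom. Origin: centre of its underside, z up
- tub_yellow: round covered tub of cut fruit with a yellow body, white lid and yellow dot on top (may be absent), loose, upright; straight-sided, 60 mm diameter, 64 mm tall (65 with the dot), about 200 g and heavy at the bottom. Origin: centre of its underside, z up
- vent (a joint): the vent slider's travel: 0 to 0.11 m, growing toward the drawer's +y; stays where it is left; friction about 1.5 N
- vent_top (a point): centre of the top of the black slider grip, a block 28 mm (drawer's x) by 20 mm (drawer's y) by 40 mm tall, reaching down 40 mm from this point to a grey track 40 mm wide, 14 mm high, 160 mm long along the drawer's y
- mark: green pointer 6 mm wide (y) and 14 mm high on a green foot 16 mm wide (y), on the ledge at the robot's side of the track; its centre line shows where the middle of the slider grip must stand along the drawer's y. Origin: centre of its underside; axes as the drawer's. Fixed
- jar: amber jar with brass lid, 68 mm diameter, 100 mm tall; bystander. Origin: centre of underside
- bowl: white bowl, 110 mm diameter, 45 mm tall; bystander. Origin: centre of underside
- carton: white and blue drink carton, 70 x 70 x 137 mm; bystander. Origin: centre of underside
Things that resemble listed ones, but are neither listed nor needed, are in the scene too. There is more than one size of the tub_green; the job needs the largest.

How it is judged:
By the outcome, as a careful person would: the job done as asked, in the order asked, and still so for the second after the job is handed in, with the robot touching nothing.
Of divider0, divider1, divider2 only 2 to 3 are there at a start; the rules pass over those that are not, and their reading is None.
Of tub_red, tub_green, tub_yellow only 2 to 3 are there at a start; the rules pass over those that are not, and their reading is None.
At some moment in a run one of tub_red, tub_green, tub_yellow may be knocked a few centimetres aside while the robot is not near it.
It also fails if it takes over 210 s, if anything falls off the work surface, if the arm or the gripper's body presses on something with over 40 N, if the wrist force passes 120 N, or if a joint passes its speed limit or range.

## Working session

There is one attempt and no reset: what is moved stays moved. The work goes in short steps, Python scripts to look and compute and a shell command to move; the robot and the scene stay as the last step left them, time stands still between calls to the robot, and variables do not carry over. Pictures are saved under pics/ and viewed, and the job is handed in when it is done.

```bash
mkdir -p pics; ls
python3 - <<'E'
from station import manip, read_camera, camera_model
import cv2, numpy as np
s=manip.read_state(); print({k:np.round(v,4).tolist() for k,v in s.items()}, manip.hold_point_z)
for n in ("scene","top"):
    p,d=read_camera(n); cv2.imwrite(f"pics/{n}0.png",p[:,:,::-1]); np.savez(f"/tmp/{n}0.npz",p=p,d=d)
    m=camera_model(n); print(n,{k:np.round(v,3).tolist() for k,v in m.items()})
E
```

```text
pics
{'clock': 0.0, 'joint_pos': [1.0498, 0.5372, -0.0045, 1.5389, 0.0026, 1.0673, -0.0712], 'qvel': [-0.0016, 0.0009, -0.0009, 0.0001, 0.0006, 0.0004, -0.0023], 'joint_efforts': [0.0005, -57.0981, 0.9914, -25.1599, -0.0562, 0.0179, 0.0001], 'eef_pos': [0.2853, -0.5834, 0.2378], 'tcp_rot': [0.9743, 0.2254, -0.0002, -0.0008], 'contact_force': [0.7643, -0.5002, 0.2156], 'moment': [0.0267, 0.0002, 0.0555], 'opening': 1.0017} 0.0187
scene {'mtx': [[509.259, 0.0, 277.235], [0.0, 509.259, 217.251], [0.0, 0.0, 1.0]], 'dist_coeffs': [-0.006, 0.0, 0.0, 0.0, 0.0], 'R': [[-0.426, 0.905, -0.019], [0.512, 0.224, -0.829], [-0.746, -0.363, -0.559]], 't': [0.268, -0.214, 1.552]}
top {'mtx': [[403.232, 0.0, 278.834], [0.0, 403.232, 210.014], [0.0, 0.0, 1.0]], 'dist_coeffs': [0.041, 0.0, 0.0, 0.0, 0.0], 'R': [[-0.004, -1.0, -0.006], [-0.994, 0.005, -0.108], [0.108, 0.005, -0.994]], 't': [0.012, 0.597, 0.896]}
```

View pics/scene0.png

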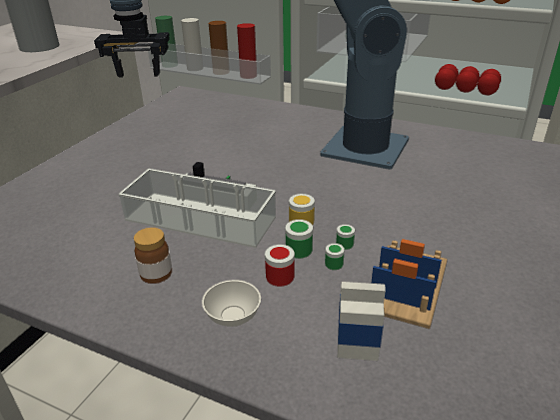

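View pics/top0.png

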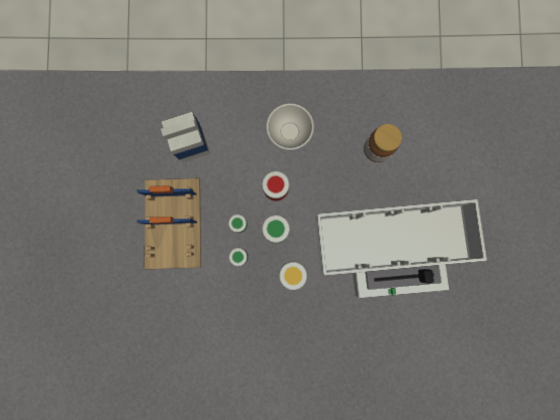

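```bash
cat > h.py <<'E'
from station import manip, read_camera, camera_model
import cv2, numpy as np
from scipy.spatial.transform import Rotation as Rn
def cloud(n,p=None,d=None):
    if p is None: p,d=read_camera(n)
    m=camera_model(n); h,w=d.shape
    uv=np.stack(np.meshgrid(np.arange(w),np.arange(h)),-1).reshape(-1,1,2).astype(np.float64)
    k=cv2.undistortPoints(uv,np.array(m["mtx"]),np.array(m["dist_coeffs"])).reshape(h,w,2)
    c=np.dstack([k*d[...,None],d]); X=(c-np.array(m["t"]))@np.array(m["R"])
    X[d<=0]=np.nan
    return p,X
def hsv(p): return cv2.cvtColor(p,cv2.COLOR_RGB2HSV)
def proj(n,X):
    m=camera_model(n); return cv2.projectPoints(np.atleast_2d(np.array(X,float)),cv2.Rodrigues(np.array(m["R"]))[0],np.array(m["t"]),np.array(m["mtx"]),np.array(m["dist_coeffs"]))[0].reshape(-1,2)
def blobs(mask,X,minn=15):
    n,l,st,c=cv2.connectedComponentsWithStats(mask.astype(np.uint8))
    for i in range(1,n):
        if st[i,4]>=minn:
            q=X[l==i]; q=q[~np.isnan(q[:,0])]
            yield c[i].round(0),st[i,4],q
E
python3 - <<'E'
from h import *
for n in("top","scene"):
    z=np.load(f"/tmp/{n}0.npz"); p,X=cloud(n,z["p"],z["d"]); H=hsv(p); h,s,v=[H[...,i].astype(int) for i in range(3)]
    Z=X[...,2]; reg=(X[...,0]>0.2)&(X[...,0]<1.0)&(abs(X[...,1])<.6)&(Z>-.02)
    for nm,mk in dict(red=((h<6)|(h>174))&(s>150),orange=(h>=6)&(h<16)&(s>150),yellow=(h>=16)&(h<35)&(s>130),green=(h>40)&(h<85)&(s>100),blue=(h>100)&(h<125)&(s>120),black=(v<40)).items():
        for c,a,q in blobs(mk&reg,X,8):
            if len(q): print(n,nm,c,a,"med",np.round(np.median(q,0),4),"min",np.round(q.min(0),3),"max",np.round(q.max(0),3))
E
```

```text
top red [275. 184.] 195 med [0.6526 0.0169 0.0642] min [ 0.636 -0.001  0.06 ] max [0.671 0.033 0.068]
top red [276. 199.] 8 med [0.6221 0.0163 0.0374] min [0.621 0.008 0.031] max [0.623 0.024 0.043]
top orange [161. 189.] 144 med [0.6352 0.2601 0.1069] min [0.631 0.239 0.082] max [0.642 0.282 0.112]
top orange [161. 219.] 131 med [0.571  0.2568 0.1073] min [0.565 0.237 0.01 ] max [0.585 0.311 0.11 ]
top yellow [387. 138.] 588 med [ 0.7457 -0.2261  0.0991] min [ 0.719 -0.254  0.076] max [ 0.775 -0.198  0.104]
top yellow [293. 275.] 223 med [ 0.451  -0.0216  0.0642] min [ 0.434 -0.039  0.061] max [ 0.468 -0.004  0.068]
top green [237. 223.] 75 med [0.567  0.1037 0.0429] min [0.558 0.095 0.038] max [0.579 0.115 0.046]
top green [275. 228.] 209 med [0.5536 0.0172 0.0646] min [ 0.536 -0.     0.061] max [0.569 0.033 0.069]
top green [237. 257.] 78 med [0.4904 0.103  0.0424] min [0.481 0.092 0.039] max [0.502 0.112 0.046]
top green [392. 291.] 29 med [ 0.4161 -0.2363  0.0587] min [ 0.41  -0.241  0.048] max [ 0.42  -0.233  0.062]
top blue [191. 152.] 154 med [0.7285 0.2064 0.0583] min [0.717
[... 2108 characters left out ...]
0.0429] min [0.555 0.092 0.04 ] max [0.579 0.116 0.046]
scene green [334. 262.] 192 med [0.5852 0.1106 0.0189] min [0.571 0.089 0.003] max [0.591 0.125 0.034]
scene blue [407. 278.] 2214 med [0.6395 0.2707 0.0603] min [0.566 0.203 0.013] max [0.647 0.321 0.085]
scene blue [359. 335.] 872 med [0.7959 0.23   0.0618] min [0.783 0.194 0.036] max [0.809 0.263 0.087]
scene black [129.   7.] 108 med [ 0.3096 -0.5545  0.4225] min [ 0.27  -0.599  0.417] max [ 0.328 -0.54   0.433]
scene black [143.  36.] 1251 med [ 0.2899 -0.5468  0.3456] min [ 0.216 -0.6    0.239] max [ 0.327 -0.484  0.405]
scene black [198. 169.] 133 med [ 0.4598 -0.2945  0.0902] min [ 0.441 -0.309  0.066] max [ 0.469 -0.288  0.102]
```

Run:
```python
import cv2
a=cv2.imread("pics/top0.png"); 
cv2.imwrite("pics/topc.png",cv2.resize(a[165:310,130:330],None,fx=4,fy=4,interpolation=cv2.INTER_CUBIC))
cv2.imwrite("pics/topd.png",cv2.resize(a[190:310,310:490],None,fx=4.4,fy=4.4,interpolation=cv2.INTER_CUBIC))
```

```text
(no output)
```

View pics/topc.png

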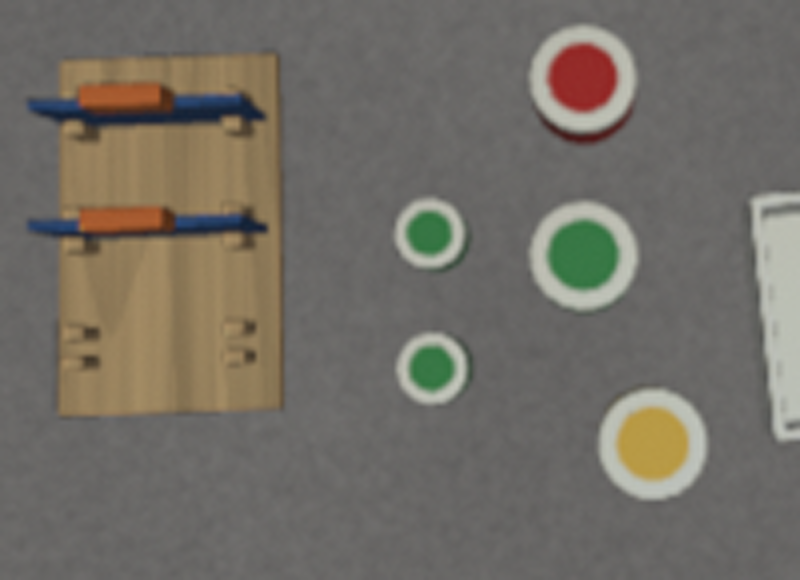

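View pics/topd.png

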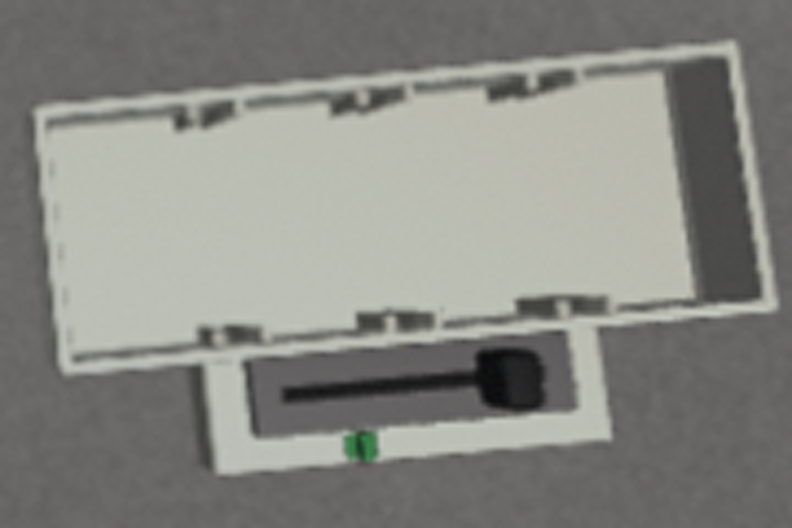

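The top crop shows the large green tub at (276,229) and the two small decoys at (237,223) and (238,257). The dividers are at (161,189) and (161,219), and the third stand slot is empty. All three tubs are present. Next I'll get the drawer and divider poses.

```bash
cat > draw.py <<'E'
from h import *
from scipy.optimize import minimize, least_squares
def rim(n,p,X):
    H=hsv(p); Z=X[...,2]
    m=(Z>.070)&(Z<.082)&(H[...,1]<50)&(H[...,2]>120)&(X[...,0]>.4)&(X[...,0]<.72)&(X[...,1]<-.02)&(X[...,1]>-.56)
    return m,X[m]
if __name__=="__main__":
    for n in("top","scene"):
        z=np.load(f"/tmp/{n}0.npz"); p,X=cloud(n,z["p"],z["d"]); m,q=rim(n,p,X)
        r=cv2.minAreaRect(q[:,:2].astype(np.float32)); print(n,len(q),np.round(r[0],4),np.round(r[1],4),r[2],np.median(q[:,2]))
        # fit: distance to outline of centreline rect 125x341
        def f(t):
            c,s=np.cos(t[2]),np.sin(t[2]); d=q[:,:2]-t[:2]; a=np.abs(np.stack([c*d[:,0]+s*d[:,1],-s*d[:,0]+c*d[:,1]],1))-[.0625,.1705]
            o=np.linalg.norm(np.maximum(a,0),axis=1)+np.minimum(a.max(1),0); return o
        best=min((least_squares(f,[*r[0],a],loss="soft_l1",f_scale=.003,method="trf",x_scale=[.01,.01,.05]) for a in(-.12,0,.12)),key=lambda b:b.cost)
        o=f(best.x); print(best.x.round(4),np.degrees(best.x[2]),"rms",o.std(),np.percentile(o,[5,95]))
    z=np.load("/tmp/top0.npz");
    for n in("top","scene"):
        z=np.load(f"/tmp/{n}0.npz"); p,X=cloud(n,z["p"],z["d"]); H=hsv(p); h,s=H[...,0].astype(int),H[...,1]
        for lo,hi in((.54,.605),(.605,.68)):
            b=(X[...,0]>lo)&(X[...,0]<hi)&(X[...,1]>.18)&(X[...,1]<.34)
            t=X[b&(h<17)&(s>150)&(X[...,2]>.1045)]; 
            r=cv2.minAreaRect(t[:,:2].astype(np.float32))
            e=X[b&(h>100)&(h<125)&(s>100)&(X[...,2]>.078)]
            print(n,"tab",len(t),np.round(r[0],4),np.round(r[1],4),round(r[2],1),"slab top",len(e),e.min(0).round(4),e.max(0).round(4),"fit x=a*y+b",np.polyfit(e[:,1],e[:,0],1).round(4))
E
python3 draw.py
```

```text
top 1377 [ 0.5334 -0.2543] [0.1339 0.3501] 5.213183403015137 0.07555784763717756
[ 0.533  -0.254   0.0921] 5.279507607024532 rms 0.0028258502275901373 [-0.00563675  0.00379892]
scene 664 [ 0.5318 -0.2546] [0.1449 0.3525] 4.798874378204346 0.07609937802284947
[ 0.5353 -0.2525  0.0866] 4.960552077377763 rms 0.0034129338235515173 [-0.00637817  0.00464076]
top tab 116 [0.5702 0.259 ] [0.0427 0.0109] 89.6 slab top 71 [0.567  0.202  0.0785] [0.5735 0.3145 0.0851] fit x=a*y+b [-0.0272  0.5769]
top tab 100 [0.6374 0.2607] [0.0107 0.0423] 2.7 slab top 55 [0.6334 0.2047 0.0781] [0.6393 0.3171 0.0851] fit x=a*y+b [-0.0266  0.6438]
scene tab 108 [0.574  0.2607] [0.0156 0.0421] 2.0 slab top 121 [0.5663 0.2038 0.0781] [0.5789 0.317  0.0841] fit x=a*y+b [-0.0261  0.5807]
scene tab 125 [0.6389 0.2633] [0.043  0.0148] 88.7 slab top 144 [0.6329 0.206  0.078 ] [0.646  0.3211 0.0848] fit x=a*y+b [-0.0291  0.6476]
```

```bash
cat >> h.py <<'E'
def go(x,y,z,psi):
    """print turn about tool z (deg) and tool shift (mm) to reach the world pose, tool down, tool-x heading psi deg"""
    s=manip.read_state(); R0=Rn.from_quat(s["tcp_rot"]); 
    Rt=Rn.from_euler("z",psi,degrees=True)*Rn.from_euler("x",180,degrees=True)
    rv=(R0.inv()*Rt).as_rotvec(degrees=True); sh=R0.inv().apply(np.array([x,y,z])-s["eef_pos"])*1000
    print("turn",rv.round(1).tolist(),"shift",sh.round(1).tolist(),"| now",np.round(s["eef_pos"],4).tolist(),"t",round(s["clock"],2),"F",np.round(s["contact_force"],1).tolist(),"open",round(s["opening"],3))
TH=5.1; C=np.array([.534,-.2535])
def drw(x,y,th=TH,c=C):
    t=np.radians(th); return c+np.array([np.cos(t)*x-np.sin(t)*y,np.sin(t)*x+np.cos(t)*y])
E
python3 -c "
from h import *
go(.571,.2595,.2,91.5); print(drw(0,84),drw(0,-84))"
```

```text
turn [-0.1, -0.0, -65.4] shift [627.0, -631.7, 38.8] | now [0.2853, -0.5835, 0.238] t 0.1 F [-0.5, 0.1, -0.7] open 0.998
[-6.93312094 83.41394949] [  8.00112094 -83.92094949]
```

```bash
python3 -m crank '[[[0,0,0],[42,-42,0],1],[[0,0,-8],[84,-84,0],1],[[0,0,-16],[126,-126,0],1],[[0,0,-24],[168,-168,0],1],[[0,0,-32],[210,-210,0],0.6],[[0,0,-40],[252,-252,0],0.6],[[0,0,-48],[294,-294,0],0.6],[[0,0,-54],[336,-336,0],0.6]]' 25; python3 -c "
from h import *
go(.571,.2595,.2,91.5)"
```

```text
clock: 1.1
eef_pos: [0.4399, -0.1327, 0.2387]
tcp_rot: [0.765, 0.645, -0.0, 0.0]
contact_force: [1.4, -0.6, 0.1]
opening: 0.605
turn [0.0, 0.0, -11.2] shift [408.8, 62.8, 38.6] | now [0.4399, -0.1327, 0.2387] t 1.1 F [1.4, -0.6, 0.1] open 0.605
```

```bash
python3 -m crank '[[[0,0,-2],[54,8,0],0.6],[[0,0,-4],[108,16,0],0.6],[[0,0,-6],[162,24,5],0.6],[[0,0,-8],[216,32,10],0.6],[[0,0,-10],[270,40,20],0.6],[[0,0,-11],[324,50,30],0.6],[[0,0,-11],[375,58,38],0.6],[[0,0,-11],[409,63,38],0.6]]'
python3 - <<'E'
from h import *
go(.571,.2595,.14,91.5)
p,d=read_camera("scene"); cv2.imwrite("pics/s1.png",cv2.resize(p[120:340,280:500,::-1],None,fx=2.7,fy=2.7))
E
```

```text
clock: 2.1
eef_pos: [0.5719, 0.2599, 0.1995]
tcp_rot: [0.7, 0.714, -0.001, -0.001]
contact_force: [0.6, 1.2, 0.2]
opening: 0.599
turn [-0.1, -0.0, -0.3] shift [-0.4, -0.8, 59.5] | now [0.5719, 0.2599, 0.1995] t 2.1 F [0.6, 1.2, 0.2] open 0.599
```

View pics/s1.png

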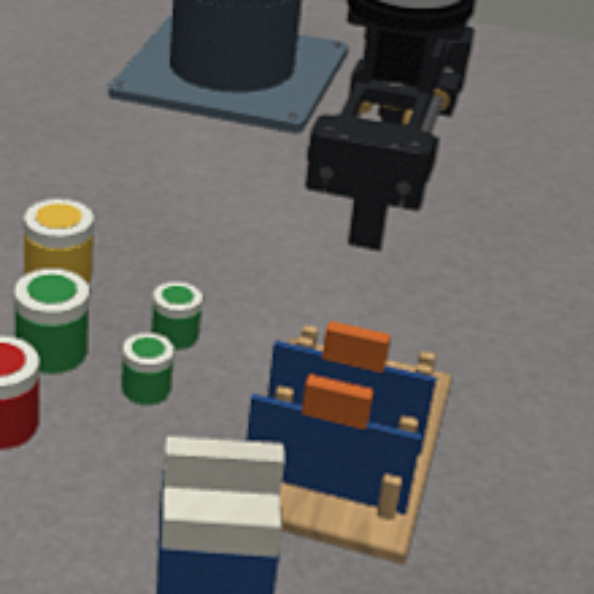

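The gripper is above the near divider's tab (orange tab at scene crop (357,347)). Descending to grip it.

```bash
python3 -m crank '[[[0,0,0],[0,-1,35],0.6],[[0,0,0],[0,-1,70],0.6],[[0,0,0],[0,-1,95],0.6],[[0,0,0],[0,-1,116],0.6],[[0,0,0],[0,-1,116],0.6],[[0,0,0],[0,-1,116],0.1],[[0,0,0],[0,-1,116],0.1],[[0,0,0],[0,-1,116],0.05]]' 30;  python3 -m crank '[[[0,0,0],[0,0,0],0.0],[[0,0,0],[0,0,0],0.0],[[0,0,0],[0,0,-20],0.0],[[0,0,0],[0,0,-50],0.0],[[0,0,0],[0,0,-90],0.0],[[0,0,0],[0,0,-120],0.0],[[0,0,0],[0,0,-120],0.0]]' 30;python3 - <<'E'
from h import *
go(.571,.2595,.2,91.5)
p,d=read_camera("scene"); cv2.imwrite("pics/s2.png",cv2.resize(p[120:340,280:500,::-1],None,fx=2.7,fy=2.7))
p,X=cloud("top"); H=hsv(p); h,s=H[...,0].astype(int),H[...,1]
b=(h>100)&(h<125)&(s>100)&(X[...,2]>.12)
e=X[b];print(len(e),e.min(0),e.max(0),np.polyfit(e[:,1],e[:,0],1))
E
```

```text
clock: 3.15
eef_pos: [0.5719, 0.2577, 0.0855]
tcp_rot: [0.701, 0.714, 0.001, 0.0]
contact_force: [0.1, 0.2, -0.6]
opening: 0.287
clock: 4.03
eef_pos: [0.5726, 0.2585, 0.2082]
tcp_rot: [0.701, 0.714, 0.002, 0.001]
contact_force: [0.5, 0.6, -1.0]
opening: 0.138
turn [0.3, -0.1, -0.4] shift [1.0, -1.6, 8.2] | now [0.5726, 0.2585, 0.2082] t 4.03 F [0.5, 0.6, -1.0] open 0.138
96 [0.56706738 0.2010362  0.15247999] [0.57242022 0.24423451 0.20588679] [-0.03068101  0.57625931]
```

View pics/s2.png

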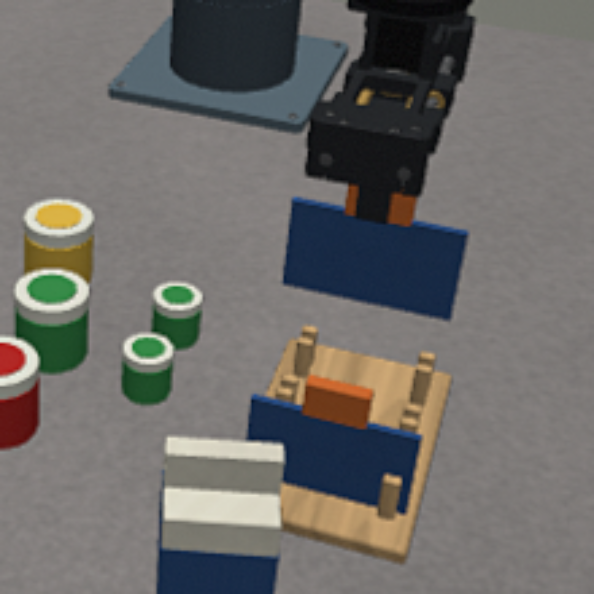

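Gripped and lifted (opening 12 mm). Carrying it to slot 0.

```bash
sed -i 's/^TH=5.1; C=.*/TH=5.1; C=np.array([.5342,-.2532])/' h.py
python3 - <<'E'
from h import *
a=drw(0,-.084);print(a, drw(0,.084)); go(*a,.19,TH)
E
```

```text
[ 0.54166712 -0.33686745] [ 0.52673288 -0.16953255]
turn [-0.0, 0.0, 86.0] shift [-593.4, -40.3, 14.9] | now [0.571, 0.2572, 0.2046] t 4.12 F [-0.1, -0.3, -2.2] open 0.136
```

```bash
python3 -m crank '[[[0,0,4],[-20,0,0],0],[[0,0,12],[-65,-2,0],0],[[0,0,20],[-115,-5,0],0],[[0,0,29],[-170,-10,0],0],[[0,0,38],[-225,-15,0],0],[[0,0,47],[-280,-20,0],0],[[0,0,56],[-335,-25,0],0],[[0,0,64],[-390,-30,0],0]]';python3 - <<'E'
from h import *
a=drw(0,-.084); go(*a,.19,TH)
E
```

```text
clock: 5.12
eef_pos: [0.5468, -0.1362, 0.2038]
tcp_rot: [0.973, 0.23, -0.001, -0.0]
contact_force: [0.9, 0.5, -0.2]
opening: 0.131
turn [-0.0, 0.1, 21.4] shift [-94.2, 177.2, 13.9] | now [0.5468, -0.1362, 0.2038] t 5.12 F [0.9, 0.5, -0.2] open 0.131
```

```bash
python3 -m crank '[[[0,0,5],[-24,44,0],0],[[0,0,11],[-48,88,0],0],[[0,0,17],[-71,133,5],0],[[0,0,21],[-85,160,10],0],[[0,0,21.4],[-94,177,14],0],[[0,0,21.4],[-94,177,14],0],[[0,0,21.4],[-94,177,14],0]]';python3 - <<'E'
from h import *
a=drw(0,-.084); go(*a,.19,TH)
for n in ("scene","top"):
    p,d=read_camera(n); np.savez(f"/tmp/{n}1.npz",p=p,d=d)
    c=p[110:250,100:300] if n=="scene" else p[185:305,310:490]
    cv2.imwrite(f"pics/{n}3.png",cv2.resize(c[:,:,::-1],None,fx=4,fy=4,interpolation=cv2.INTER_CUBIC))
E
```

```text
clock: 6.0
eef_pos: [0.5461, -0.3311, 0.1906]
tcp_rot: [0.999, 0.051, 0.0, -0.001]
contact_force: [0.1, 0.8, -1.6]
opening: 0.128
turn [-0.1, -0.0, 0.7] shift [-5.0, 5.3, 0.6] | now [0.5461, -0.3311, 0.1906] t 6.0 F [0.1, 0.8, -1.6] open 0.128
```

View pics/scene3.png

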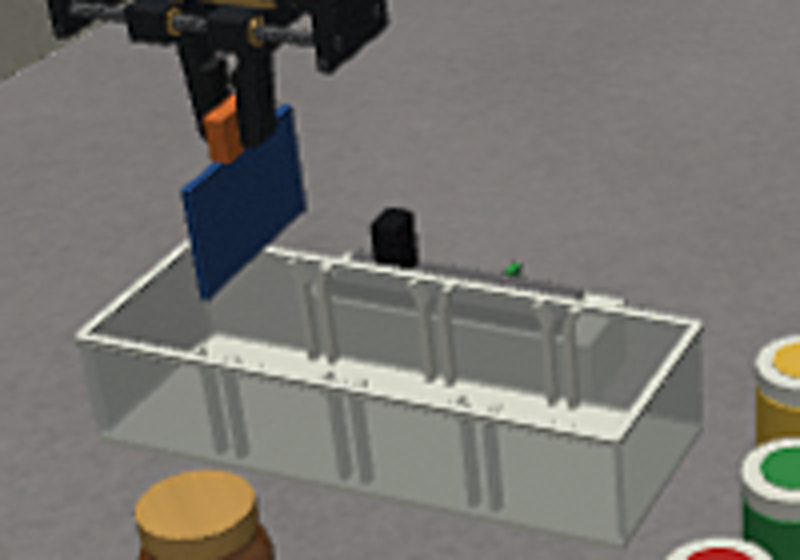

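View pics/top3.png

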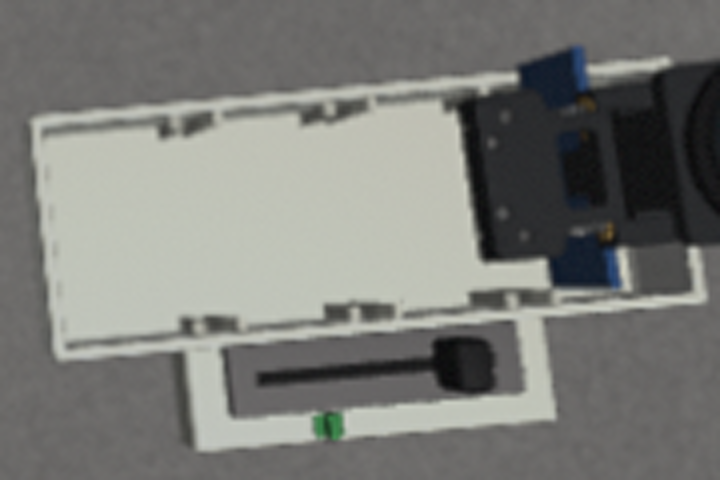

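Run:
```python
from h import *
for n,(r0,r1,c0,c1) in dict(top=(190,305,310,490),scene=(160,245,110,285)).items():
    z=np.load(f"/tmp/{n}0.npz"); f=4.4
    im=cv2.resize(z["p"][r0:r1,c0:c1,::-1],None,fx=f,fy=f,interpolation=cv2.INTER_CUBIC)
    def ln(pts,zz,col):
        P=np.array([[*drw(*q),zz] for q in pts]); uv=(proj(n,P)-[c0,r0]+.5)*f-.5
        cv2.polylines(im,[np.round(uv*8).astype(np.int32)],False,col,1,cv2.LINE_AA,3)
    R=[(-.065,-.173),(.065,-.173),(.065,.173),(-.065,.173),(-.065,-.173)]
    ln(R,.076,(0,0,255)); ln([(a*12/13,b*168/173) for a,b in R],.076,(0,0,255))
    for s in(-.084,0,.084):
        for e in(-1,1):
            for o in(-.0065,.0065): ln([(e*.06,s+o),(e*.052,s+o)],.076,(0,160,0))
            ln([(e*.06,s),(e*.052,s)],.076,(255,0,0))
    cv2.imwrite(f"pics/ov_{n}.png",im)
```

```text
(no output)
```

View pics/ov_top.png

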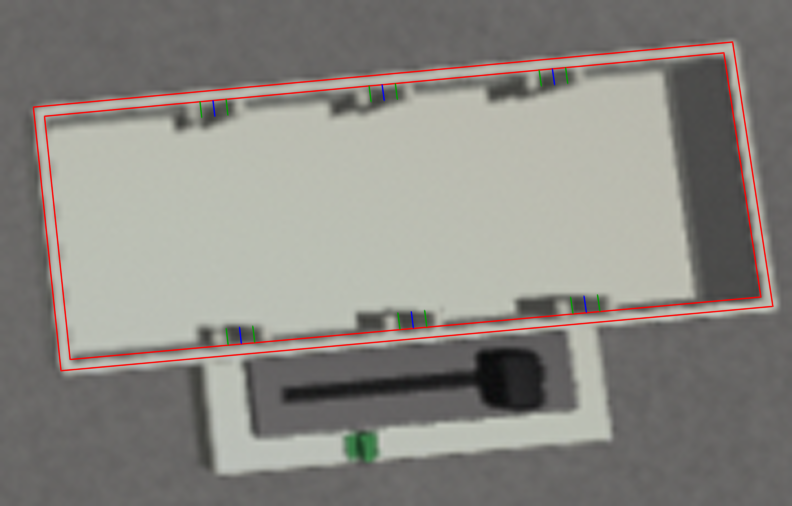

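View pics/ov_scene.png

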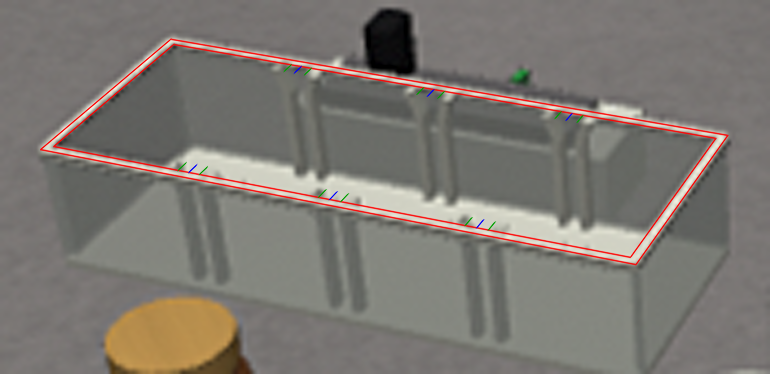

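Run:
```python
from h import *
t=np.radians(TH)
for n in("top","scene"):
    z=np.load(f"/tmp/{n}0.npz"); p,X=cloud(n,z["p"],z["d"])
    d=X[...,:2]-C; D=np.stack([np.cos(t)*d[...,0]+np.sin(t)*d[...,1],-np.sin(t)*d[...,0]+np.cos(t)*d[...,1]],-1)
    for sg in(-1,1):
        for zl,zh in((.02,.06),(.068,.08)):
            m=(sg*D[...,0]>.045)&(sg*D[...,0]<.0585)&(X[...,2]>zl)&(X[...,2]<zh)&(abs(D[...,1])<.13)
            y=np.sort(D[m][:,1]*1000).round(0); u,c=np.unique(y,return_counts=True); print(n,sg,zl,dict(zip(u.astype(int).tolist(),c.tolist())))
```

```text
top -1 0.02 {-93: 1, -91: 2, -90: 4, -89: 8, -76: 4, -75: 7, -74: 5, -7: 2, -6: 6, -5: 1, 3: 1, 4: 2, 7: 3, 8: 9, 9: 1, 73: 1, 75: 2, 77: 5, 78: 2, 91: 4, 92: 1}
top -1 0.068 {-99: 1, -98: 2, -97: 2, -96: 1, -95: 2, -94: 2, -93: 2, -92: 2, -75: 2, -74: 1, -73: 2, -72: 2, -71: 2, -15: 2, -13: 1, -12: 1, -11: 1, -10: 1, -9: 2, -8: 2, 9: 2, 11: 2, 68: 1, 70: 2, 71: 2, 73: 2, 75: 1, 90: 3, 92: 1, 93: 2, 95: 2}
top 1 0.02 {-95: 1, -90: 6, -89: 8, -88: 2, -80: 1, -78: 1, -77: 1, -76: 5, -75: 16, -74: 3, -71: 1, -70: 1, -68: 1, -67: 1, -65: 1, -64: 1, -62: 2, -58: 1, -55: 2, -52: 1, -51: 1, -50: 1, -49: 1, -46: 2, -43: 2, -41: 1, -40: 1, -37: 2, -35: 1, -33: 1, -30: 1, -27: 1, -25: 1, -8: 2, -7: 2, -6: 15, -2: 1, 4: 1, 6: 1, 7: 9, 8: 8, 9: 1, 11: 1, 12: 1, 14: 1, 16: 1, 18: 1, 19: 1, 21: 1, 23: 1, 24: 1, 25: 1, 27: 1, 28: 1, 30: 1, 31: 1, 33: 2, 36: 2, 38: 1, 42: 1, 44: 2, 47: 1, 48: 1, 49: 1, 50: 1, 52: 1, 53: 1, 55: 2, 58: 1, 61: 1, 75: 1, 78: 1, 79: 7, 80: 6, 83: 2, 89: 1, 90: 1, 92: 1, 93: 8, 94: 2, 95: 1, 97: 1, 98: 1, 99: 1, 100: 1, 102: 1, 104: 1, 105: 1, 106: 1, 107: 1, 108: 1, 111:
[... 2415 characters left out ...]
 1, -54: 1, -47: 1, -43: 2, -38: 1, -35: 1, -30: 2, -24: 1, -23: 1, -22: 1, -21: 1, -19: 1, -16: 1, -12: 1, -10: 5, -9: 2, -7: 2, -6: 2, -5: 1, -4: 1, -3: 1, 1: 1, 3: 1, 4: 1, 9: 1, 10: 2, 12: 2, 13: 3, 14: 1, 15: 1, 22: 1, 23: 1, 26: 1, 27: 1, 28: 2, 34: 1, 38: 2, 46: 1, 54: 1, 55: 1, 57: 1, 59: 1, 68: 1, 72: 2, 73: 1, 74: 1, 75: 2, 76: 2, 77: 3, 78: 1, 81: 3, 86: 1, 89: 2, 91: 1, 94: 4, 95: 2, 96: 1, 97: 4, 98: 1, 99: 3, 102: 1, 112: 1, 117: 1, 118: 1, 123: 1, 125: 1}
scene 1 0.02 {}
scene 1 0.068 {-97: 1, -94: 1, -93: 1, -92: 1, -90: 1, -76: 1, -75: 1, -74: 1, -73: 1, -71: 2, -70: 1, -18: 1, -11: 1, -8: 3, 11: 1, 12: 1, 14: 1, 15: 1, 64: 1, 70: 2, 73: 1, 76: 2, 77: 1, 96: 2, 97: 2, 98: 1}
```

Ribs in both depth maps sit about 1 mm toward +y of the model, so I'll shift by that and lower the divider.

```bash
sed -i 's/^TH=5.1; C=.*/TH=5.1; C=np.array([.5341,-.2522])/' h.py
python3 - <<'E'
from h import *
a=drw(0,-.084);print(a); go(*a,.16,TH)
E
```

```text
[ 0.54156712 -0.33586745]
turn [-0.1, -0.0, 0.7] shift [-5.1, 4.1, 30.9] | now [0.5462, -0.3313, 0.191] t 6.1 F [-0.3, 0.1, -1.5] open 0.132
```

```bash
python3 -m crank '[[[0,0,0.7],[-3,2,10],0],[[0,0,0.7],[-5,4,20],0],[[0,0,0.7],[-5,4,31],0],[[0,0,0.7],[-5,4,31],0],[[0,0,0.7],[-5,4,31],0]]';python3 - <<'E'
from h import *
a=drw(0,-.084); go(*a,.14,TH)
for n in ("scene","top"):
    p,X=cloud(n); H=hsv(p); h,s=H[...,0].astype(int),H[...,1]
    b=(h>100)&(h<125)&(s>100)&(X[...,2]>.08)&(X[...,1]<-.2); e=X[b]
    t=np.radians(TH); d=e[:,:2]-C; D=np.stack([np.cos(t)*d[:,0]+np.sin(t)*d[:,1],-np.sin(t)*d[:,0]+np.cos(t)*d[:,1]],-1)
    print(n,len(e),"x",np.percentile(D[:,0],[1,99]),"y",np.percentile(D[:,1],[5,50,95]),"z",np.percentile(e[:,2],[1,99]), "slope",np.polyfit(D[:,0],D[:,1],1))
    c=p[110:250,100:300] if n=="scene" else p[185:305,310:490]
    cv2.imwrite(f"pics/{n}4.png",cv2.resize(c[:,:,::-1],None,fx=4,fy=4,interpolation=cv2.INTER_CUBIC))
E
```

```text
clock: 6.72
eef_pos: [0.5411, -0.3378, 0.1597]
tcp_rot: [0.999, 0.043, 0.0, -0.0]
contact_force: [0.1, 1.2, -1.3]
opening: 0.135
turn [-0.0, -0.0, -0.1] shift [0.7, -1.9, 19.7] | now [0.5411, -0.3378, 0.1597] t 6.72 F [0.1, 1.2, -1.3] open 0.135
scene 823 x [-0.05185866  0.06178765] y [-0.09097477 -0.08251413 -0.0787648 ] z [0.09062841 0.44474405] slope [-0.0460783  -0.08249001]
top 339 x [-0.05406227  0.05618354] y [-0.0862339  -0.08411761 -0.08178318] z [0.09416586 0.23525597] slope [-0.00081456 -0.08326122]
```

View pics/scene4.png

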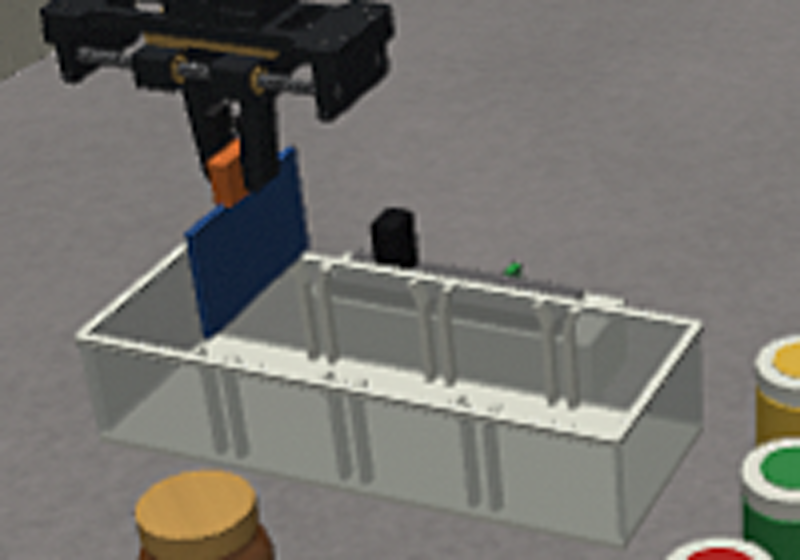

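```bash
cat > fit.py <<'E'
from h import *
from scipy.optimize import minimize
def fitdiv(mode_rim=True,z0=None,yc=-.084,show=True):
    """joint silhouette fit of the held divider slab in drawer frame using both cameras; z0=slab lower edge guess"""
    s=manip.read_state(); z0=s["eef_pos"][2]-.0705 if z0 is None else z0
    M={}
    for n in("scene","top"):
        p,X=cloud(n); H=hsv(p); h,sa=H[...,0].astype(int),H[...,1]
        t=np.radians(TH); d=X[...,:2]-C; Dx=np.cos(t)*d[...,0]+np.sin(t)*d[...,1]; Dy=-np.sin(t)*d[...,0]+np.cos(t)*d[...,1]
        b=(h>98)&(h<128)&(sa>90)&(X[...,2]>z0-.02)&(X[...,2]<z0+.078)&(abs(Dx)<.09)&(abs(Dy-yc)<.04)
        q=np.stack([Dx[b],Dy[b],X[...,2][b]],1); M[n]=(p,b)
        # vertical ends: per 6mm z band take x extremes
        ex=[(q[(abs(q[:,2]-zz)<.004)][:,0]) for zz in np.arange(z0+.01,z0+.068,.008)]
        ex=np.array([[e.min(),e.max(),e.mean()] for e in ex if len(e)>8])
        print(n,len(q),"x ends",(1000*np.median(ex,0)).round(1) if len(ex) else None,"y med",np.round(1000*np.median(q[:,1]),1),"yaw-slope deg",np.degrees(np.arctan(np.polyfit(q[:,0],q[:,1],1)[0])).round(2),"z",(1000*np.percentile(q[:,2],[1,99])).round(1))
    return M
if __name__=="__main__":
    import sys; yc=float(sys.argv[1]); a=drw(-.002,yc); go(*a,.13,TH); fitdiv(yc=yc)
E
python3 fit.py -.084
```

```text
turn [0.0, -0.0, -0.1] shift [-1.5, -2.0, 30.1] | now [0.5412, -0.3379, 0.1601] t 6.83 F [0.7, 0.2, -0.3] open 0.131
scene 745 x ends [-49.1  63.1  10.5] y med -82.6 yaw-slope deg -0.55 z [ 90.9 159.1]
top 342 x ends [-53.9  55.5   1.2] y med -84.3 yaw-slope deg 0.51 z [ 94.6 158.4]
```

Run:
```python
from h import *
s=manip.read_state(); z0=s["eef_pos"][2]-.0705
f=6
for n,(r0,r1,c0,c1) in dict(scene=(140,200,100,230),top=(190,280,420,490)).items():
    p,d=read_camera(n)
    im=cv2.resize(p[r0:r1,c0:c1,::-1],None,fx=f,fy=f,interpolation=cv2.INTER_CUBIC)
    def ln(pts,col):
        uv=(proj(n,np.array([[*drw(q[0],q[1]),q[2]] for q in pts]))-[c0,r0]+.5)*f-.5
        cv2.polylines(im,[np.round(uv*8).astype(np.int32)],False,col,1,cv2.LINE_AA,3)
    for off,col in((0,(0,255,255)),(.004,(0,255,0))):
        for y in(-.089,-.083):
            a,b=-.058+off,.058+off; ln([(a,y,z0),(b,y,z0),(b,y,z0+.07),(a,y,z0+.07),(a,y,z0)],col)
    R=[(-.065,-.173),(.065,-.173),(.065,.173),(-.065,.173),(-.065,-.173)]
    ln([(*r,.076) for r in R],(0,0,255))
    cv2.imwrite(f"pics/o5_{n}.png",im)
```

```text
(no output)
```

View pics/o5_scene.png

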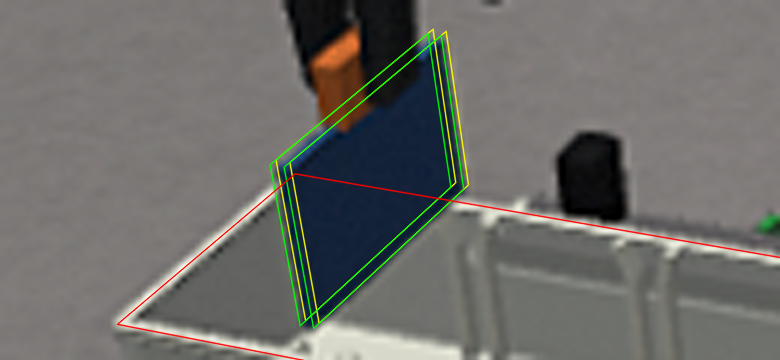

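View pics/o5_top.png

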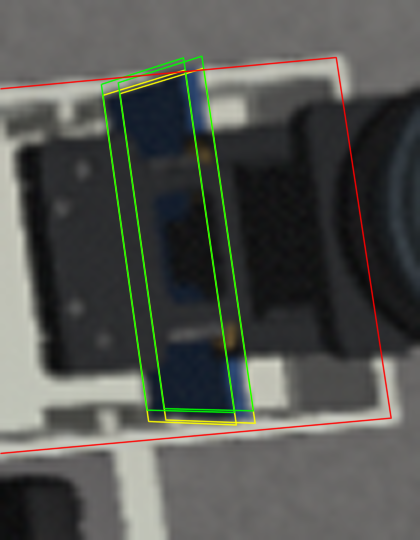

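```bash
sed -i 's/^TH=5.1; C=.*/TH=5.1; C=np.array([.5342,-.2532])/' h.py
python3 - <<'E'
from h import *
a=drw(-.0025,-.084);print(a); go(*a,.152,TH)
E
```

```text
[ 0.53917702 -0.33708969]
turn [0.0, -0.0, -0.1] shift [-1.8, -1.0, 8.0] | now [0.5411, -0.3379, 0.16] t 7.03 F [0.5, -0.5, -1.3] open 0.131
```

```bash
python3 -m crank '[[[0,0,0],[-2,-1,0],0],[[0,0,0],[-2,-1,4],0],[[0,0,0],[-2,-1,8],0],[[0,0,0],[-2,-1,12],0],[[0,0,0],[-2,-1,16],0],[[0,0,0],[-2,-1,20],0],[[0,0,0],[-2,-1,20],0]]' 35;python3 - <<'E'
from h import *
a=drw(-.0025,-.084);print(a); go(*a,.076,TH)
E
```

```text
clock: 7.9
eef_pos: [0.5385, -0.3369, 0.1393]
tcp_rot: [0.999, 0.043, -0.0, -0.0]
contact_force: [0.6, -0.7, -1.6]
opening: 0.133
[ 0.53917702 -0.33708969]
turn [-0.0, 0.0, -0.1] shift [0.7, 0.3, 63.3] | now [0.5385, -0.3369, 0.1393] t 7.9 F [0.6, -0.7, -1.6] open 0.133
```

No contact and the lower edge is already below the rim, so it has entered. Continuing down.

```bash
python3 -m crank '[[[0,0,0],[0.5,0,7],0],[[0,0,0],[0.5,0,14],0],[[0,0,0],[0.5,0,21],0],[[0,0,0],[0.5,0,28],0],[[0,0,0],[0.5,0,35],0],[[0,0,0],[0.5,0,42],0],[[0,0,0],[0.5,0,49],0],[[0,0,0],[0.5,0,54],0]]' 35;python3 - <<'E'
from h import *
a=drw(-.0025,-.084);print(a); go(*a,.076,TH)
E
```

```text
clock: 8.9
eef_pos: [0.5392, -0.3369, 0.0852]
tcp_rot: [0.999, 0.043, -0.0, -0.0]
contact_force: [-0.2, -0.1, -0.5]
opening: 0.131
[ 0.53917702 -0.33708969]
turn [-0.0, 0.0, -0.1] shift [0.0, 0.2, 9.2] | now [0.5392, -0.3369, 0.0852] t 8.9 F [-0.2, -0.1, -0.5] open 0.131
```

```bash
python3 -m crank '[[[0,0,0],[0,0,2],0],[[0,0,0],[0,0,4],0],[[0,0,0],[0,0,5],0],[[0,0,0],[0,0,6],0],[[0,0,0],[0,0,7],0],[[0,0,0],[0,0,7],0]]' 35; python3 -m crank '[[[0,0,0],[0,0,1],0],[[0,0,0],[0,0,1.5],0],[[0,0,0],[0,0,1.5],0]]'
```

```text
clock: 9.65
eef_pos: [0.5392, -0.337, 0.0787]
tcp_rot: [0.999, 0.043, -0.0, -0.0]
contact_force: [-0.5, -0.5, -0.5]
opening: 0.135
clock: 10.02
eef_pos: [0.5394, -0.3372, 0.078]
tcp_rot: [0.999, 0.043, 0.0, 0.0]
contact_force: [-2.6, 1.5, 5.4]
opening: 0.133
```

```bash
python3 -m crank '[[[0,0,0],[0,0,0],0.5],[[0,0,0],[0,0,0],0.5],[[0,0,0],[0,0,0],0.5],[[0,0,0],[0,0,-30],0.6],[[0,0,0],[0,0,-80],0.6],[[0,0,0],[0,0,-125],0.6],[[0,0,0],[0,0,-125],0.6]]'
python3 - <<'E'
from h import *
go(.638,.261,.2,91.5)
for n in ("scene",):
    p,d=read_camera(n)
    c=p[110:250,100:300]
    cv2.imwrite(f"pics/{n}6.png",cv2.resize(c[:,:,::-1],None,fx=4,fy=4,interpolation=cv2.INTER_CUBIC))
E
```

```text
clock: 10.9
eef_pos: [0.5415, -0.3383, 0.2063]
tcp_rot: [0.999, 0.043, 0.003, 0.002]
contact_force: [0.1, -0.0, -0.1]
opening: 0.596
turn [0.5, -0.1, -86.6] shift [147.8, -588.8, 4.7] | now [0.5415, -0.3383, 0.2063] t 10.9 F [0.1, -0.0, -0.1] open 0.596
```

View pics/scene6.png

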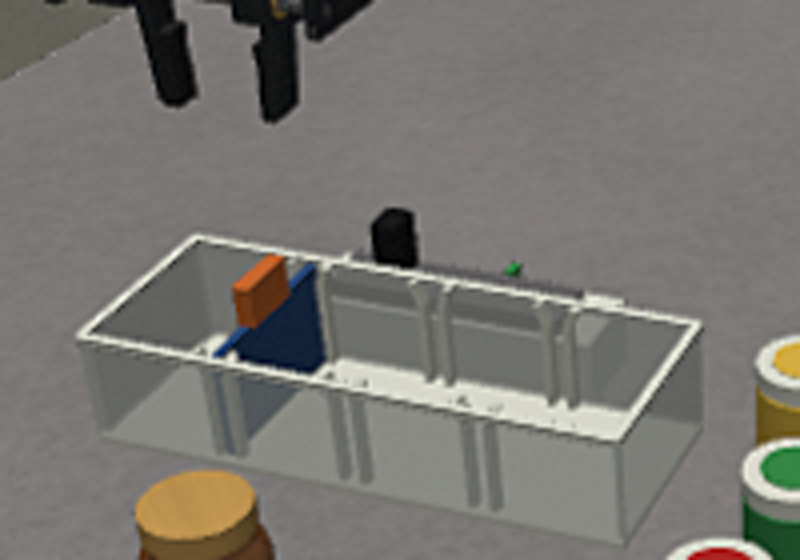

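Divider seated in slot 0 (tab at crop (262,290), slab edge in the groove). Next the second one.

```bash
python3 -m crank '[[[0,0,-6],[5,-25,0],0.6],[[0,0,-16],[20,-80,0],0.6],[[0,0,-26],[35,-140,0],0.6],[[0,0,-36],[50,-200,0],0.6],[[0,0,-46],[65,-260,0],0.6],[[0,0,-56],[80,-320,0],0.6],[[0,0,-66],[95,-380,0],0.6],[[0,0,-76],[110,-440,0],0.6]]'
python3 - <<'E'
from h import *
go(.639,.262,.18,91.5)
E
```

```text
clock: 11.95
eef_pos: [0.6099, 0.1126, 0.2005]
tcp_rot: [0.759, 0.651, -0.001, -0.001]
contact_force: [0.2, -0.1, -0.3]
opening: 0.597
turn [-0.2, 0.0, -10.2] shift [152.1, 6.2, 20.3] | now [0.6099, 0.1126, 0.2005] t 11.95 F [0.2, -0.1, -0.3] open 0.597
```

```bash
python3 -m crank '[[[0,0,-6],[45,2,0],0.6],[[0,0,-10.2],[95,4,10],0.6],[[0,0,-10.2],[135,6,20],0.6],[[0,0,-10.2],[152,6,20],0.6],[[0,0,-10.2],[152,6,20],0.6],[[0,0,-10.2],[152,6,20],0.6]]'
python3 - <<'E'
from h import *
go(.639,.262,.083,91.5)
E
```

```text
clock: 12.7
eef_pos: [0.6411, 0.2575, 0.1822]
tcp_rot: [0.701, 0.713, -0.001, 0.001]
contact_force: [1.3, 0.3, -1.1]
opening: 0.602
turn [0.0, 0.1, -0.5] shift [4.7, -2.1, 99.2] | now [0.6411, 0.2575, 0.1822] t 12.7 F [1.3, 0.3, -1.1] open 0.602
```

```bash
python3 -m crank '[[[0,0,0],[0,0,0],0.6],[[0,0,0],[0,0,0],0.6]]'
python3 - <<'E'
from h import *
go(.639,.262,.083,91.5)
E
```

```text
clock: 12.95
eef_pos: [0.641, 0.2588, 0.1825]
tcp_rot: [0.7, 0.714, -0.0, 0.0]
contact_force: [-0.5, 1.0, -0.3]
opening: 0.6
turn [0.0, 0.0, -0.4] shift [3.3, -2.0, 99.5] | now [0.641, 0.2588, 0.1825] t 12.95 F [-0.5, 1.0, -0.3] open 0.6
```

```bash
python3 -m crank '[[[0,0,0],[2,-2,30],0.6],[[0,0,0],[3,-2,60],0.6],[[0,0,0],[3,-2,82],0.6],[[0,0,0],[3,-2,97],0.6],[[0,0,0],[3,-2,98],0.6],[[0,0,0],[3,-2,98],0.0],[[0,0,0],[3,-2,98],0.0],[[0,0,0],[3,-2,98],0.0]]' 30; python3 -m crank '[[[0,0,0],[0,0,0],0],[[0,0,0],[0,0,0],0],[[0,0,0],[0,0,0],0]]'; python3 -m crank '[[[0,0,0],[0,0,-20],0.0],[[0,0,0],[0,0,-50],0.0],[[0,0,0],[0,0,-90],0.0],[[0,0,0],[0,0,-120],0.0],[[0,0,0],[0,0,-120],0.0],[[0,0,0],[0,0,-120],0.0]]' 30;python3 - <<'E'
from h import *
a=drw(-.0005,.084);print(a); go(*a,.185,TH)
p,X=cloud("top"); H=hsv(p); h,s=H[...,0].astype(int),H[...,1]
e=X[(h>100)&(h<125)&(s>100)&(X[...,2]>.12)&(X[...,1]>.15)&(X[...,2]<.25)];print(len(e),e.min(0),e.max(0))
E
```

```text
clock: 13.95
eef_pos: [0.639, 0.2632, 0.0849]
tcp_rot: [0.7, 0.714, 0.0, 0.0]
contact_force: [-0.4, -0.4, 0.0]
opening: 0.285
clock: 14.32
eef_pos: [0.6387, 0.263, 0.0844]
tcp_rot: [0.7, 0.714, 0.0, 0.0]
contact_force: [0.2, 0.7, 2.3]
opening: 0.132
clock: 15.08
eef_pos: [0.638, 0.2626, 0.2035]
tcp_rot: [0.7, 0.714, -0.001, -0.0]
contact_force: [-0.1, 0.0, -1.7]
opening: 0.134
[ 0.52623486 -0.169577  ]
turn [-0.0, 0.1, 86.1] shift [-429.8, -120.5, 19.0] | now [0.638, 0.2626, 0.2035] t 15.07 F [-0.1, 0.0, -1.7] open 0.134
190 [0.63435716 0.20331356 0.13816107] [0.63954396 0.26586745 0.20285298]
```

```bash
python3 -m crank '[[[0,0,6],[-25,-8,0],0],[[0,0,16],[-80,-22,0],0],[[0,0,26],[-135,-38,0],0],[[0,0,36],[-190,-54,0],0],[[0,0,46],[-245,-70,0],0],[[0,0,56],[-300,-86,0],0],[[0,0,66],[-350,-100,0],0],[[0,0,76],[-390,-110,5],0]]';python3 -m crank '[[[0,0,7],[0,12,5],0],[[0,0,10],[-2,24,10],0],[[0,0,10],[-4,36,12],0],[[0,0,10],[-4,36,12],0],[[0,0,10],[-4,36,12],0]]';python3 - <<'E'
from h import *
a=drw(0,.084);print(a); go(*a,.16,TH)
E
```

```text
clock: 16.12
eef_pos: [0.535, -0.1316, 0.1983]
tcp_rot: [0.992, 0.128, -0.001, 0.0]
contact_force: [-0.1, -0.4, -1.0]
opening: 0.134
clock: 16.75
eef_pos: [0.5422, -0.1642, 0.1872]
tcp_rot: [0.999, 0.046, 0.0, -0.0]
contact_force: [0.0, 0.1, -1.3]
opening: 0.137
[ 0.52673288 -0.16953255]
turn [-0.0, -0.0, 0.2] shift [-15.9, 3.9, 27.2] | now [0.5422, -0.1642, 0.1872] t 16.75 F [0.0, 0.1, -1.3] open 0.137
```

```bash
python3 -m crank '[[[0,0,0],[-8,2,9],0],[[0,0,0],[-16,4,18],0],[[0,0,0],[-16,4,26],0],[[0,0,0],[-16,4,26],0],[[0,0,0],[-16,4,26],0],[[0,0,0],[-16,4,26],0]]';python3 - <<'E'
from h import *
a=drw(0,.084);print(a); go(*a,.152,TH)
s=manip.read_state(); z0=s["eef_pos"][2]-.073
import numpy as np
t=np.radians(TH); dd=s["eef_pos"][:2]-C; yt=-np.sin(t)*dd[0]+np.cos(t)*dd[1]; xt=np.cos(t)*dd[0]+np.sin(t)*dd[1]; print("tcp in drawer",xt,yt)
f=6
for n,(r0,r1,c0,c1) in dict(scene=(150,245,190,290),top=(190,290,310,410)).items():
    p,d=read_camera(n)
    im=cv2.resize(p[r0:r1,c0:c1,::-1],None,fx=f,fy=f,interpolation=cv2.INTER_CUBIC)
    def ln(pts,col):
        uv=(proj(n,np.array([[*drw(q[0],q[1]),q[2]] for q in pts]))-[c0,r0]+.5)*f-.5
        cv2.polylines(im,[np.round(uv*8).astype(np.int32)],False,col,1,cv2.LINE_AA,3)
    for y in(yt-.003,yt+.003):
        a,b=-.058+xt,.058+xt; ln([(a,y,z0),(b,y,z0),(b,y,z0+.07),(a,y,z0+.07),(a,y,z0)],(0,255,255))
    R=[(-.065,-.173),(.065,-.173),(.065,.173),(-.065,.173),(-.065,-.173)]
    ln([(*r,.076) for r in R],(0,0,255))
    cv2.imwrite(f"pics/o7_{n}.png",im)
E
```

```text
clock: 17.5
eef_pos: [0.5269, -0.1703, 0.1615]
tcp_rot: [0.999, 0.045, 0.0, 0.0]
contact_force: [0.1, 0.4, -1.2]
opening: 0.135
[ 0.52673288 -0.16953255]
turn [0.0, -0.0, 0.1] shift [-0.1, -0.8, 9.5] | now [0.5269, -0.1703, 0.1615] t 17.5 F [0.1, 0.4, -1.2] open 0.135
tcp in drawer 8.767616399365814e-05 0.08318415497883251
```

View pics/o7_scene.png

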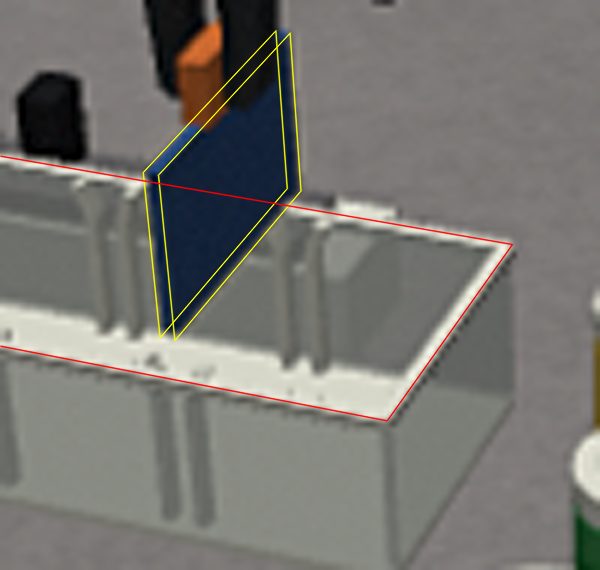

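View pics/o7_top.png

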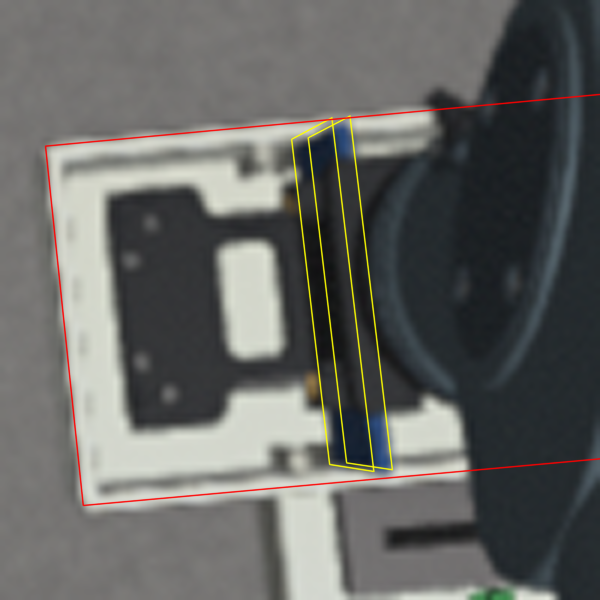

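The slab matches the predicted outline centred on slot 2. Descending in force-checked steps.

```bash
python3 -m crank '[[[0,0,0],[0,-0.7,3],0],[[0,0,0],[0,-0.7,7],0],[[0,0,0],[0,-0.7,11],0],[[0,0,0],[0,-0.7,15],0],[[0,0,0],[0,-0.7,19],0],[[0,0,0],[0,-0.7,22],0],[[0,0,0],[0,-0.7,22],0]]' 35;python3 - <<'E'
from h import *
a=drw(0,.084);print(a); go(*a,.084,TH)
E
```

```text
clock: 18.48
eef_pos: [0.5263, -0.1696, 0.139]
tcp_rot: [0.999, 0.045, -0.0, -0.0]
contact_force: [-0.0, 0.0, -0.6]
opening: 0.137
[ 0.52673288 -0.16953255]
turn [-0.0, 0.0, 0.1] shift [0.5, -0.0, 55.0] | now [0.5263, -0.1696, 0.139] t 18.48 F [-0.0, 0.0, -0.6] open 0.137
```

```bash
python3 -m crank '[[[0,0,0],[0.5,0,7],0],[[0,0,0],[0.5,0,14],0],[[0,0,0],[0.5,0,21],0],[[0,0,0],[0.5,0,28],0],[[0,0,0],[0.5,0,35],0],[[0,0,0],[0.5,0,42],0],[[0,0,0],[0.5,0,49],0],[[0,0,0],[0.5,0,54],0]]' 35; python3 -m crank '[[[0,0,0],[0,0,2],0],[[0,0,0],[0,0,4],0],[[0,0,0],[0,0,5],0],[[0,0,0],[0,0,6],0],[[0,0,0],[0,0,7],0],[[0,0,0],[0,0,8],0],[[0,0,0],[0,0,8],0]]'
```

```text
clock: 19.48
eef_pos: [0.5268, -0.1696, 0.0847]
tcp_rot: [0.999, 0.045, -0.0, -0.0]
contact_force: [-0.7, -0.0, -1.6]
opening: 0.136
clock: 20.35
eef_pos: [0.527, -0.1697, 0.0774]
tcp_rot: [0.999, 0.045, 0.0, 0.0]
contact_force: [-1.0, -0.5, 0.8]
opening: 0.133
```

```bash
python3 -m crank '[[[0,0,0],[0,0,1],0],[[0,0,0],[0,0,1],0]]'; python3 -m crank '[[[0,0,0],[0,0,0],0.5],[[0,0,0],[0,0,0],0.5],[[0,0,0],[0,0,0],0.5],[[0,0,0],[0,0,-30],0.6],[[0,0,0],[0,0,-80],0.6],[[0,0,0],[0,30,-115],0.9],[[0,0,0],[0,50,-125],0.9],[[0,0,0],[0,80,-125],0.9]]'
python3 - <<'E'
from h import *
for n in ("scene","top"):
    p,X=cloud(n); H=hsv(p); h,s,v=[H[...,i].astype(int) for i in range(3)]
    reg=(X[...,2]>.055)&(X[...,2]<.08)&(X[...,0]>.35)&(X[...,0]<.75)&(X[...,1]>-.15)&(X[...,1]<.15)
    for nm,mk in dict(red=((h<6)|(h>174))&(s>150),yellow=(h>=16)&(h<35)&(s>130),green=(h>40)&(h<85)&(s>100)).items():
        for c,a,q in blobs(mk&reg,X,40): print(n,nm,c,a,np.round((q.min(0)+q.max(0))/2,4),np.median(q,0).round(4))
    cv2.imwrite(f"pics/{n}8.png",p[:,:,::-1])
E
```

```text
clock: 20.6
eef_pos: [0.527, -0.1698, 0.0773]
tcp_rot: [0.999, 0.045, 0.0, 0.0]
contact_force: [-4.3, 0.7, 12.1]
opening: 0.131
clock: 21.6
eef_pos: [0.5344, -0.2495, 0.2013]
tcp_rot: [0.999, 0.046, 0.0, -0.0]
contact_force: [-0.0, 0.1, -0.7]
opening: 0.894
scene red [279. 252.] 173 [0.6527 0.0165 0.0646] [0.6534 0.017  0.0648]
scene yellow [301. 200.] 109 [ 0.4509 -0.021   0.0655] [ 0.4512 -0.0196  0.0649]
scene green [299. 226.] 139 [0.5541 0.0181 0.065 ] [0.5542 0.0176 0.0649]
top red [275. 184.] 192 [0.6524 0.0158 0.0639] [0.6522 0.0169 0.0645]
top yellow [293. 275.] 225 [ 0.4509 -0.0217  0.0635] [ 0.451  -0.0216  0.0643]
top green [275. 228.] 208 [0.5527 0.0162 0.0649] [0.5526 0.0162 0.0645]
```

View pics/scene8.png

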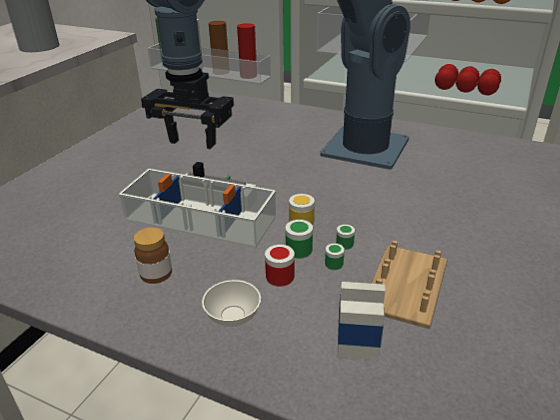

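Both dividers are seated (tabs at scene (165,184) and (230,195)) and the tubs haven't moved. Now the green tub.

```bash
python3 - <<'E'
from h import *
go(.5535,.0173,.16,95.1)
for y in(-.131,.034,.131): print(y,drw(0,y))
E
python3 -m crank '[[[0,0,-10],[0,-25,0],0.86],[[0,0,-20],[0,-60,0],0.86],[[0,0,-30],[0,-100,0],0.86],[[0,0,-40],[0,-140,0],0.86],[[0,0,-50],[0,-180,0],0.86],[[0,0,-60],[0,-220,10],0.86],[[0,0,-70],[0,-240,20],0.86],[[0,0,-80],[0,-255,30],0.86]]'
python3 - <<'E'
from h import *
go(.5535,.0173,.12,95.1)
E
```

```text
turn [-0.0, 0.1, -90.2] shift [43.5, -267.8, 39.6] | now [0.5329, -0.2532, 0.2001] t 21.7 F [-0.7, -0.2, -0.0] open 0.897
-0.131 [ 0.54584515 -0.38368138]
0.034 [ 0.53117759 -0.2193346 ]
0.131 [ 0.52255485 -0.12271862]
clock: 22.7
eef_pos: [0.5099, 0.0069, 0.1699]
tcp_rot: [0.734, 0.68, -0.0, -0.001]
contact_force: [-0.3, 0.0, -0.2]
opening: 0.863
turn [-0.1, -0.1, -9.5] shift [13.7, 42.8, 49.8] | now [0.5099, 0.0069, 0.1699] t 22.7 F [-0.3, 0.0, -0.2] open 0.863
```

```bash
python3 -m crank '[[[0,0,-5],[7,20,10],0.86],[[0,0,-9.5],[14,40,20],0.86],[[0,0,-9.5],[14,43,40],0.86],[[0,0,-9.5],[14,43,50],0.86],[[0,0,-9.5],[14,43,50],0.86]]';  python3 - <<'E'
from h import *
go(.5535,.0173,.035,95.1)
E
```

```text
clock: 23.32
eef_pos: [0.5534, 0.0148, 0.1199]
tcp_rot: [0.678, 0.735, -0.001, -0.001]
contact_force: [0.5, 0.4, 0.2]
opening: 0.854
turn [-0.2, 0.0, -0.5] shift [2.5, 0.6, 84.9] | now [0.5534, 0.0148, 0.1199] t 23.32 F [0.5, 0.4, 0.2] open 0.854
```

```bash
python3 -m crank '[[[0,0,0],[1,0.5,20],0.86],[[0,0,0],[2,0.5,45],0.86],[[0,0,0],[2,0.5,70],0.86],[[0,0,0],[2,0.5,84],0.86],[[0,0,0],[2,0.5,85],0.86],[[0,0,0],[2,0.5,85],0.5],[[0,0,0],[2,0.5,85],0.5],[[0,0,0],[2,0.5,85],0.5]]' 25; python3 -m crank '[[[0,0,0],[0,0,0],0.5],[[0,0,0],[0,0,0],0.5],[[0,0,0],[0,0,-20],0.5],[[0,0,0],[0,0,-60],0.5],[[0,0,0],[0,0,-100],0.5],[[0,0,0],[0,0,-140],0.5],[[0,0,0],[0,0,-140],0.5]]' 25;  python3 - <<'E'
from h import *
go(*drw(0,-.131),.17,95.1)
for n in("scene","top"):
  p,d=read_camera(n); cv2.imwrite(f"pics/{n}9.png",p[:,:,::-1])
E
```

```text
clock: 24.32
eef_pos: [0.556, 0.017, 0.037]
tcp_rot: [0.678, 0.735, 0.0, 0.0]
contact_force: [-1.4, -0.3, 3.9]
opening: 0.677
clock: 25.2
eef_pos: [0.5577, 0.0173, 0.18]
tcp_rot: [0.678, 0.735, 0.002, 0.002]
contact_force: [0.7, 0.1, -2.5]
opening: 0.672
turn [0.4, 0.0, -0.4] shift [-398.7, -44.4, 9.9] | now [0.5577, 0.0173, 0.18] t 25.2 F [0.7, 0.1, -2.5] open 0.672
```

View pics/scene9.png

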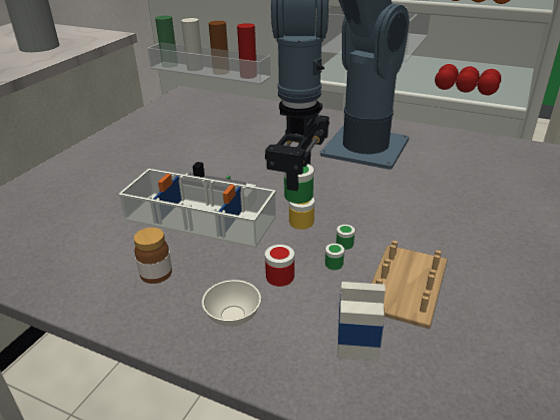

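Green tub held at scene (299,183). Carrying it to the far end compartment.

```bash
python3 -m crank '[[[0,0,0],[-25,-2,0],0.5],[[0,0,0],[-75,-8,0],0.5],[[0,0,0],[-130,-14,0],0.5],[[0,0,0],[-185,-20,0],0.5],[[0,0,0],[-240,-26,0],0.5],[[0,0,0],[-295,-32,0],0.5],[[0,0,0],[-345,-38,0],0.5],[[0,0,0],[-380,-42,0],0.5]]';python3 -m crank '[[[0,0,0],[-12,-1,0],0.5],[[0,0,0],[-18,-2,5],0.5],[[0,0,0],[-18,-2,10],0.5],[[0,0,0],[-18,-2,10],0.5],[[0,0,0],[-18,-2,10],0.5]]';  python3 - <<'E'
from h import *
go(*drw(0,-.131),.1,95.1)
for n in("scene","top"):
  p,d=read_camera(n)
  c=p[90:260,90:310] if n=="scene" else p[185:305,310:490]
  cv2.imwrite(f"pics/{n}10.png",cv2.resize(c[:,:,::-1],None,fx=3.5,fy=3.5,interpolation=cv2.INTER_CUBIC))
E
```

```text
clock: 26.3
eef_pos: [0.5424, -0.3676, 0.1739]
tcp_rot: [0.679, 0.734, -0.001, -0.002]
contact_force: [0.3, 1.1, -3.1]
opening: 0.672
clock: 26.92
eef_pos: [0.5444, -0.3821, 0.1663]
tcp_rot: [0.677, 0.736, 0.0, -0.0]
contact_force: [0.5, -0.4, -2.1]
opening: 0.672
turn [0.0, -0.0, -0.4] shift [-1.7, 1.3, 66.3] | now [0.5444, -0.3821, 0.1663] t 26.93 F [0.5, -0.4, -2.1] open 0.672
```

View pics/scene10.png

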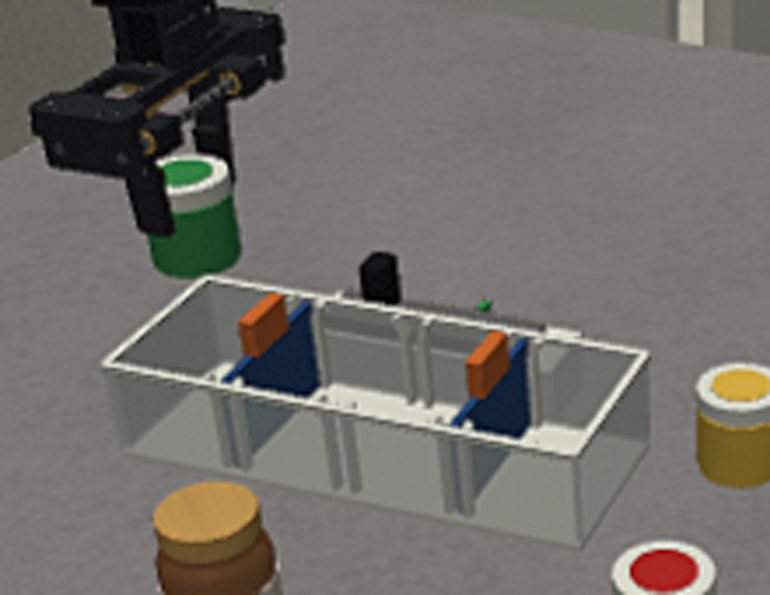

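```bash
python3 -m crank '[[[0,0,0],[-1,1,15],0.5],[[0,0,0],[-2,1,35],0.5],[[0,0,0],[-2,1,55],0.5],[[0,0,0],[-2,1,75],0.5],[[0,0,0],[-2,1,92],0.5],[[0,0,0],[-2,1,105],0.5],[[0,0,0],[-2,1,112],0.5],[[0,0,0],[-2,1,118],0.5]]';  python3 - <<'E'
from h import *
go(*drw(0,-.131),.0415,95.1)
E
```

```text
clock: 28.02
eef_pos: [0.5455, -0.3853, 0.0482]
tcp_rot: [0.678, 0.735, 0.0, 0.0]
contact_force: [0.1, 0.3, -1.4]
opening: 0.678
turn [0.0, 0.0, -0.4] shift [1.6, 0.5, 6.7] | now [0.5455, -0.3853, 0.0482] t 28.02 F [0.1, 0.3, -1.4] open 0.678
```

```bash
python3 -m crank '[[[0,0,0],[1,0,2],0.5],[[0,0,0],[1,0,4],0.5],[[0,0,0],[1,0,6],0.5],[[0,0,0],[1,0,7],0.5],[[0,0,0],[1,0,7],0.5]]'; python3 -m crank '[[[0,0,0],[0,0,0],0.82],[[0,0,0],[0,0,0],0.82],[[0,0,0],[0,0,0],0.82],[[0,0,0],[0,0,-20],0.82],[[0,0,0],[0,0,-60],0.82],[[0,0,0],[0,0,-100],0.86],[[0,0,0],[0,0,-130],0.86],[[0,0,0],[30,0,-130],0.86]]'
python3 - <<'E'
from h import *
for n in ("scene","top"):
    p,X=cloud(n); H=hsv(p); h,s,v=[H[...,i].astype(int) for i in range(3)]
    reg=(X[...,2]>.055)&(X[...,2]<.08)&(X[...,0]>.35)&(X[...,0]<.75)&(X[...,1]>-.45)&(X[...,1]<.15)
    for nm,mk in dict(red=((h<6)|(h>174))&(s>150),yellow=(h>=16)&(h<35)&(s>130),green=(h>40)&(h<85)&(s>100)).items():
        for c,a,q in blobs(mk&reg,X,40): print(n,nm,c,a,np.round((q.min(0)+q.max(0))/2,4),np.median(q,0).round(4))
    if n=="scene": cv2.imwrite(f"pics/{n}11.png",p[:,:,::-1])
go(.653,.0168,.12,95.1)
E
```

```text
clock: 28.65
eef_pos: [0.5452, -0.3843, 0.042]
tcp_rot: [0.678, 0.735, -0.0, 0.0]
contact_force: [-2.1, 1.0, 5.3]
opening: 0.677
clock: 29.65
eef_pos: [0.5441, -0.3575, 0.1757]
tcp_rot: [0.679, 0.734, 0.0, 0.004]
contact_force: [0.6, 1.3, -0.2]
opening: 0.861
scene red [279. 252.] 174 [0.6531 0.0174 0.0652] [0.6542 0.0172 0.0652]
scene yellow [301. 200.] 110 [ 0.4523 -0.0198  0.0648] [ 0.4512 -0.0197  0.0652]
scene green [149. 185.] 90 [ 0.5435 -0.3836  0.0705] [ 0.5459 -0.3847  0.0699]
top red [275. 184.] 194 [0.6534 0.0158 0.0646] [0.6523 0.0169 0.0641]
top yellow [293. 275.] 225 [ 0.451  -0.0216  0.0648] [ 0.4509 -0.0216  0.0643]
top green [460. 231.] 225 [ 0.5444 -0.3847  0.0687] [ 0.5452 -0.3852  0.0693]
turn [0.1, -0.0, -0.2] shift [356.9, 139.8, 54.0] | now [0.5439, -0.3508, 0.1735] t 29.75 F [0.4, 0.5, -0.6] open 0.859
```

View pics/scene11.png

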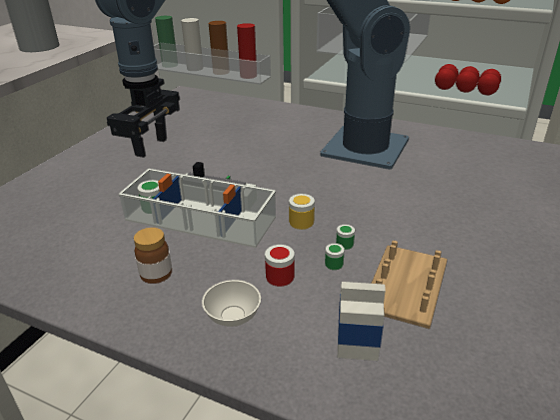

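Green stands upright in the end compartment (lid at z ≈ 70 mm). Next is red, still at (.653,.017).

```bash
python3 -m crank '[[[0,0,0],[30,10,0],0.86],[[0,0,0],[80,30,0],0.86],[[0,0,0],[135,52,0],0.86],[[0,0,0],[190,74,0],0.86],[[0,0,0],[245,96,0],0.86],[[0,0,0],[300,118,10],0.86],[[0,0,0],[340,133,25],0.86],[[0,0,0],[355,140,45],0.86]]';python3 -m crank '[[[0,0,0],[0,0,5],0.86],[[0,0,0],[0,0,5],0.86]]';  python3 - <<'E'
from h import *
go(.653,.0168,.035,95.1)
E
```

```text
clock: 30.75
eef_pos: [0.6544, 0.0141, 0.1266]
tcp_rot: [0.676, 0.737, 0.001, 0.0]
contact_force: [-0.6, -0.6, -0.1]
opening: 0.859
clock: 31.0
eef_pos: [0.6529, 0.0077, 0.1207]
tcp_rot: [0.679, 0.734, -0.001, 0.0]
contact_force: [0.6, -0.3, 0.4]
opening: 0.862
turn [-0.1, 0.1, -0.6] shift [9.3, 0.9, 85.7] | now [0.6529, 0.0077, 0.1207] t 31.0 F [0.6, -0.3, 0.4] open 0.862
```

```bash
python3 -m crank '[[[0,0,0],[5,0.5,5],0.86],[[0,0,0],[9,1,30],0.86],[[0,0,0],[9,1,30],0.86],[[0,0,0],[9,1,30],0.86]]';  python3 - <<'E'
from h import *
go(.653,.0168,.035,95.1)
E
```

```text
clock: 31.5
eef_pos: [0.6541, 0.0194, 0.0921]
tcp_rot: [0.678, 0.735, 0.0, 0.0]
contact_force: [-0.3, 0.7, 0.5]
opening: 0.862
turn [0.1, 0.0, -0.5] shift [-2.5, -1.3, 57.1] | now [0.6541, 0.0194, 0.0921] t 31.5 F [-0.3, 0.7, 0.5] open 0.862
```

```bash
python3 -m crank '[[[0,0,0],[-2,-1,20],0.86],[[0,0,0],[-2,-1,42],0.86],[[0,0,0],[-2,-1,56],0.86],[[0,0,0],[-2,-1,56],0.86],[[0,0,0],[-2,-1,56],0.5],[[0,0,0],[-2,-1,56],0.5],[[0,0,0],[-2,-1,56],0.5]]' 25; python3 -m crank '[[[0,0,0],[0,0,0],0.5],[[0,0,0],[0,0,0],0.5],[[0,0,0],[0,0,-20],0.5],[[0,0,0],[0,0,-60],0.5],[[0,0,0],[0,0,-100],0.5],[[0,0,0],[0,0,-140],0.5],[[0,0,0],[0,0,-140],0.5],[[0,0,0],[0,0,-140],0.5]]' 25;  python3 - <<'E'
from h import *
go(*drw(0,.034),.17,95.1)
p,d=read_camera("scene"); cv2.imwrite(f"pics/scene12.png",p[:,:,::-1])
E
```

```text
clock: 32.38
eef_pos: [0.6534, 0.0181, 0.0359]
tcp_rot: [0.678, 0.735, 0.001, 0.0]
contact_force: [0.7, 1.0, 1.2]
opening: 0.676
clock: 33.38
eef_pos: [0.6518, 0.0176, 0.1743]
tcp_rot: [0.678, 0.735, -0.001, -0.001]
contact_force: [-0.2, -0.8, -2.8]
opening: 0.67
turn [-0.1, 0.0, -0.4] shift [-226.3, -139.4, 4.7] | now [0.6518, 0.0176, 0.1743] t 33.38 F [-0.2, -0.8, -2.8] open 0.67
```

View pics/scene12.png

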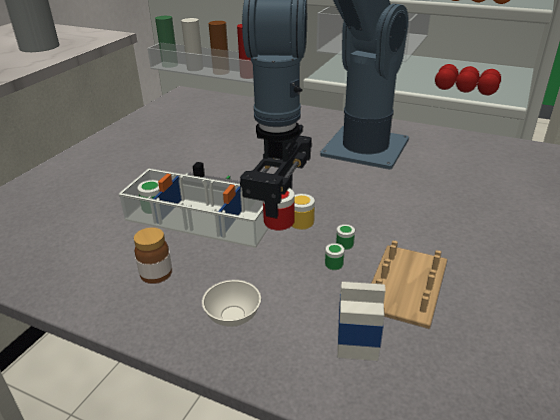

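Red tub held at (279,208). Carrying it to the middle compartment.

```bash
python3 -m crank '[[[0,0,0],[-20,-12,0],0.5],[[0,0,0],[-60,-37,0],0.5],[[0,0,0],[-105,-65,0],0.5],[[0,0,0],[-150,-93,0],0.5],[[0,0,0],[-190,-117,0],0.5],[[0,0,0],[-215,-133,0],0.5],[[0,0,0],[-226,-139,0],0.5],[[0,0,0],[-226,-139,0],0.5]]';python3 -m crank '[[[0,0,0],[0,0,0],0.5],[[0,0,0],[0,0,0],0.5]]';  python3 - <<'E'
from h import *
go(*drw(0,.034),.05,95.1)
p,d=read_camera("scene")
c=p[90:260,90:310]; cv2.imwrite(f"pics/scene13.png",cv2.resize(c[:,:,::-1],None,fx=3.5,fy=3.5,interpolation=cv2.INTER_CUBIC))
E
```

```text
clock: 34.42
eef_pos: [0.5318, -0.2193, 0.1747]
tcp_rot: [0.678, 0.735, -0.0, -0.0]
contact_force: [0.2, 0.7, -2.4]
opening: 0.671
clock: 34.67
eef_pos: [0.5333, -0.2171, 0.1752]
tcp_rot: [0.677, 0.736, 0.0, -0.0]
contact_force: [0.0, 1.0, -2.6]
opening: 0.672
turn [0.0, -0.0, -0.3] shift [-2.2, -2.3, 125.2] | now [0.5333, -0.2171, 0.1752] t 34.67 F [0.0, 1.0, -2.6] open 0.672
```

View pics/scene13.png

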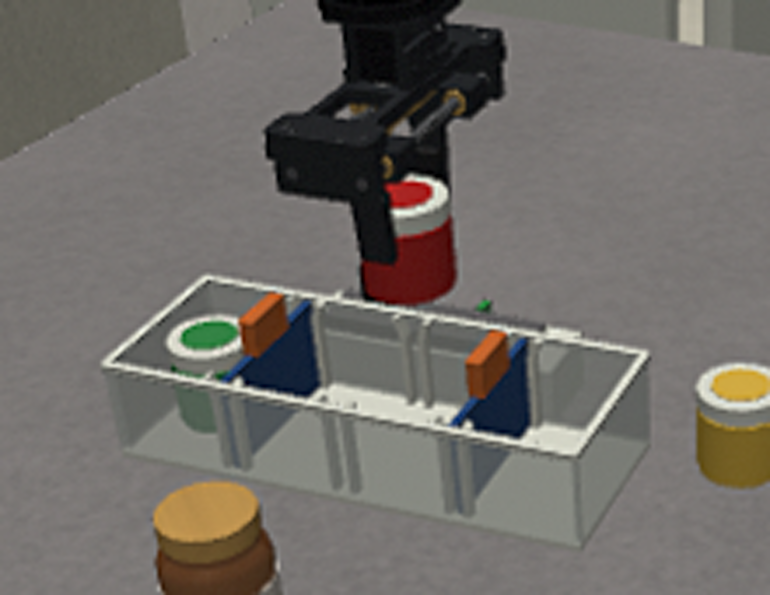

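```bash
python3 -m crank '[[[0,0,0],[-1,-1,15],0.5],[[0,0,0],[-2,-2,35],0.5],[[0,0,0],[-2,-2,55],0.5],[[0,0,0],[-2,-2,75],0.5],[[0,0,0],[-2,-2,95],0.5],[[0,0,0],[-2,-2,110],0.5],[[0,0,0],[-2,-2,120],0.5],[[0,0,0],[-2,-2,126],0.5]]'; python3 -m crank '[[[0,0,0],[0,0,2],0.5],[[0,0,0],[0,0,4],0.5],[[0,0,0],[0,0,6],0.5],[[0,0,0],[0,0,7],0.5],[[0,0,0],[0,0,7],0.5]]';python3 -c "
from h import *
go(*drw(0,.034),.0415,95.1)"
```

```text
clock: 35.72
eef_pos: [0.5309, -0.2208, 0.0487]
tcp_rot: [0.678, 0.735, 0.0, 0.0]
contact_force: [0.1, 0.2, -1.4]
opening: 0.671
clock: 36.35
eef_pos: [0.5308, -0.2208, 0.0423]
tcp_rot: [0.678, 0.735, -0.0, 0.0]
contact_force: [0.4, -0.3, -1.5]
opening: 0.679
turn [0.0, 0.0, -0.4] shift [1.4, 0.5, 0.8] | now [0.5308, -0.2208, 0.0423] t 36.35 F [0.4, -0.3, -1.5] open 0.679
```

```bash
python3 -m crank '[[[0,0,0],[0,0,1],0.5],[[0,0,0],[0,0,2],0.5],[[0,0,0],[0,0,2],0.5]]'; python3 -m crank '[[[0,0,0],[0,0,0],0.82],[[0,0,0],[0,0,0],0.82],[[0,0,0],[0,0,0],0.82],[[0,0,0],[0,0,-20],0.82],[[0,0,0],[0,0,-60],0.82],[[0,0,0],[0,0,-100],0.86],[[0,0,0],[0,0,-130],0.86],[[0,0,0],[0,0,-130],0.86]]'
python3 - <<'E'
from h import *
for n in ("scene","top"):
    p,X=cloud(n); H=hsv(p); h,s,v=[H[...,i].astype(int) for i in range(3)]
    reg=(X[...,2]>.055)&(X[...,2]<.08)&(X[...,0]>.35)&(X[...,0]<.75)&(X[...,1]>-.45)&(X[...,1]<.15)
    for nm,mk in dict(red=((h<6)|(h>174))&(s>150),yellow=(h>=16)&(h<35)&(s>130),green=(h>40)&(h<85)&(s>100)).items():
        for c,a,q in blobs(mk&reg,X,40): print(n,nm,c,a,np.round((q.min(0)+q.max(0))/2,4),np.median(q,0).round(4))
    if n=="scene": cv2.imwrite(f"pics/{n}14.png",p[:,:,::-1])
go(.451,-.0207,.12,95.1)
E
```

```text
clock: 36.72
eef_pos: [0.5308, -0.2208, 0.0409]
tcp_rot: [0.678, 0.735, -0.0, 0.0]
contact_force: [-2.4, 1.0, 5.4]
opening: 0.673
clock: 37.72
eef_pos: [0.5327, -0.2213, 0.1739]
tcp_rot: [0.678, 0.735, 0.001, 0.003]
contact_force: [-0.3, -1.1, -0.3]
opening: 0.861
scene red [209. 196.] 99 [ 0.5316 -0.2232  0.0703] [ 0.5317 -0.2216  0.0699]
scene yellow [301. 200.] 110 [ 0.4509 -0.0204  0.0653] [ 0.4515 -0.0205  0.0649]
scene green [149. 185.] 90 [ 0.5449 -0.3853  0.0703] [ 0.5453 -0.3837  0.0696]
top red [385. 238.] 213 [ 0.5306 -0.2231  0.0689] [ 0.5305 -0.2228  0.0692]
top yellow [293. 275.] 225 [ 0.451  -0.0216  0.0637] [ 0.4509 -0.0216  0.0645]
turn [0.0, 0.0, -0.4] shift [206.0, -63.2, 50.6] | now [0.5306, -0.2209, 0.1707] t 37.83 F [-0.8, -0.5, 0.3] open 0.86
```

View pics/scene14.png

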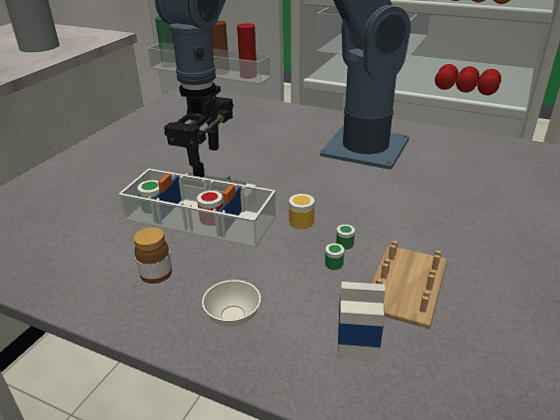

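Red is in the middle compartment. Now yellow at (.451,-.021).

```bash
python3 -m crank '[[[0,0,0],[25,-8,0],0.86],[[0,0,0],[70,-22,0],0.86],[[0,0,0],[120,-37,0],0.86],[[0,0,0],[165,-50,10],0.86],[[0,0,0],[195,-60,30],0.86],[[0,0,0],[206,-63,50],0.86],[[0,0,0],[206,-63,50],0.86],[[0,0,0],[206,-63,50],0.86]]'; python3 -m crank '[[[0,0,0],[0,0,0],0.86]]'
python3 - <<'E'
from h import *
go(.451,-.0207,.035,95.1)
p,d=read_camera("top"); cv2.imwrite(f"pics/top15.png",p[:,:,::-1])
E
```

```text
clock: 38.83
eef_pos: [0.4515, -0.0212, 0.1203]
tcp_rot: [0.678, 0.735, -0.0, -0.0]
contact_force: [0.3, -0.4, 0.2]
opening: 0.861
clock: 38.95
eef_pos: [0.4519, -0.0214, 0.1207]
tcp_rot: [0.678, 0.735, 0.0, 0.0]
contact_force: [0.4, 0.2, -0.0]
opening: 0.86
turn [0.1, 0.0, -0.5] shift [0.8, -0.9, 85.7] | now [0.4519, -0.0214, 0.1207] t 38.95 F [0.4, 0.2, -0.0] open 0.86
```

View pics/top15.png

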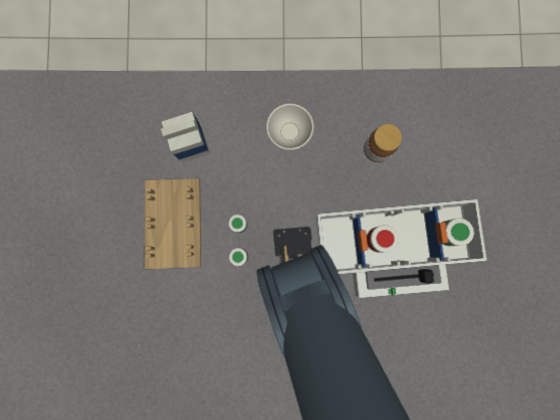

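```bash
python3 -m crank '[[[0,0,0],[1,-1,20],0.86],[[0,0,0],[1,-1,45],0.86],[[0,0,0],[1,-1,70],0.86],[[0,0,0],[1,-1,84],0.86],[[0,0,0],[1,-1,85],0.86],[[0,0,0],[1,-1,85],0.5],[[0,0,0],[1,-1,85],0.5],[[0,0,0],[1,-1,85],0.5]]' 25; python3 -m crank '[[[0,0,0],[0,0,0],0.5],[[0,0,0],[0,0,0],0.5],[[0,0,0],[0,0,-20],0.5],[[0,0,0],[0,0,-60],0.5],[[0,0,0],[0,0,-100],0.5],[[0,0,0],[0,0,-130],0.5],[[0,0,0],[0,0,-130],0.5],[[0,0,0],[0,0,-130],0.5]]' 25;  python3 - <<'E'
from h import *
go(*drw(0,.131),.16,95.1)
E
```

```text
clock: 40.0
eef_pos: [0.4509, -0.0197, 0.0359]
tcp_rot: [0.678, 0.735, 0.0, 0.001]
contact_force: [-0.2, -1.0, 5.0]
opening: 0.669
clock: 41.0
eef_pos: [0.4493, -0.0199, 0.1643]
tcp_rot: [0.678, 0.735, -0.001, -0.001]
contact_force: [-0.4, 0.3, -2.9]
opening: 0.677
turn [-0.1, 0.0, -0.5] shift [-108.4, 64.7, 4.2] | now [0.4493, -0.0199, 0.1643] t 41.0 F [-0.4, 0.3, -2.9] open 0.677
```

```bash
python3 -m crank '[[[0,0,0],[-10,6,0],0.5],[[0,0,0],[-32,19,0],0.5],[[0,0,0],[-60,36,0],0.5],[[0,0,0],[-86,52,0],0.5],[[0,0,0],[-104,62,0],0.5],[[0,0,0],[-108,65,0],0.5],[[0,0,0],[-108,65,0],0.5],[[0,0,0],[-108,65,0],0.5]]';python3 - <<'E'
from h import *
go(*drw(0,.131),.05,95.1)
p,d=read_camera("scene")
c=p[90:260,90:310]; cv2.imwrite(f"pics/scene16.png",cv2.resize(c[:,:,::-1],None,fx=3.5,fy=3.5,interpolation=cv2.INTER_CUBIC))
E
```

```text
clock: 42.0
eef_pos: [0.5232, -0.1209, 0.1651]
tcp_rot: [0.677, 0.736, -0.0, -0.0]
contact_force: [-0.7, -1.0, -2.2]
opening: 0.674
turn [-0.0, -0.0, -0.3] shift [-1.9, -0.7, 115.1] | now [0.5232, -0.1209, 0.1651] t 42.0 F [-0.7, -1.0, -2.2] open 0.674
```

View pics/scene16.png

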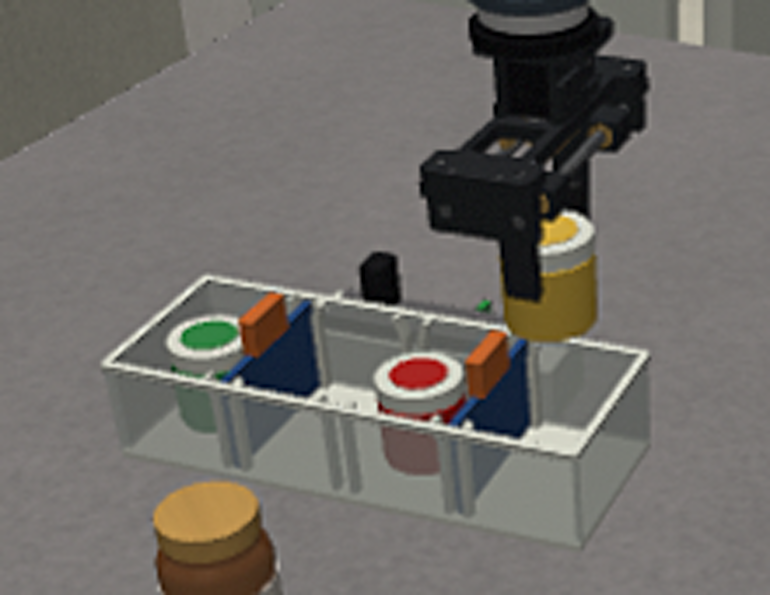

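```bash
python3 -m crank '[[[0,0,0],[-1,0,15],0.5],[[0,0,0],[-1,-1,35],0.5],[[0,0,0],[-1,-1,55],0.5],[[0,0,0],[-1,-1,75],0.5],[[0,0,0],[-1,-1,92],0.5],[[0,0,0],[-1,-1,105],0.5],[[0,0,0],[-1,-1,112],0.5],[[0,0,0],[-1,-1,116],0.5]]'; python3 -m crank '[[[0,0,0],[0,0,2],0.5],[[0,0,0],[0,0,4],0.5],[[0,0,0],[0,0,6],0.5],[[0,0,0],[0,0,8],0.5],[[0,0,0],[0,0,8],0.5]]'
```

```text
clock: 43.05
eef_pos: [0.523, -0.1231, 0.049]
tcp_rot: [0.678, 0.735, 0.0, 0.0]
contact_force: [-0.4, 0.3, -1.8]
opening: 0.674
clock: 43.68
eef_pos: [0.5228, -0.1231, 0.0411]
tcp_rot: [0.678, 0.735, -0.0, -0.0]
contact_force: [-0.8, 0.8, -3.0]
opening: 0.674
```

```bash
python3 -m crank '[[[0,0,0],[0,0,1],0.5],[[0,0,0],[0,0,1],0.5]]'; python3 -m crank '[[[0,0,0],[0,0,0],0.82],[[0,0,0],[0,0,0],0.82],[[0,0,0],[0,0,0],0.82],[[0,0,0],[0,0,-20],0.82],[[0,0,0],[0,0,-60],0.82],[[0,0,0],[0,0,-100],0.8],[[0,0,0],[0,0,-130],0.6],[[0,0,0],[0,0,-130],0.6]]'
python3 - <<'E'
from h import *
t=np.radians(TH)
def D(q): d=q[:,:2]-C; return np.c_[np.cos(t)*d[:,0]+np.sin(t)*d[:,1],-np.sin(t)*d[:,0]+np.cos(t)*d[:,1],q[:,2]]
for n in ("scene","top"):
    p,X=cloud(n); H=hsv(p); h,s,v=[H[...,i].astype(int) for i in range(3)]
    reg=(X[...,2]>.03)&(X[...,2]<.12)&(X[...,0]>.35)&(X[...,0]<.75)&(X[...,1]>-.45)&(X[...,1]<.0)
    for nm,mk in dict(red=((h<6)|(h>174))&(s>150),yellow=(h>=16)&(h<35)&(s>130),green=(h>40)&(h<85)&(s>100),black=(v<40),orange=(h>=6)&(h<16)&(s>150)).items():
        for c,a,q in blobs(mk&reg,X,7):
            q=D(q); 
            if nm in("black",): q=q[q[:,2]>.095]
            if len(q): print(n,nm,c,a,"drawer med",np.median(q,0).round(4),"min",np.percentile(q,2,axis=0).round(4),"max",np.percentile(q,98,axis=0).round(4))
    cv2.imwrite(f"pics/{n}17.png",p[:,:,::-1])
    c=p[140:250,100:300] if n=="scene" else p[185:305,310:490]
    cv2.imwrite(f"pics/{n}17c.png",cv2.resize(c[:,:,::-1],None,fx=4,fy=4,interpolation=cv2.INTER_CUBIC))
E
```

```text
clock: 43.92
eef_pos: [0.5228, -0.1231, 0.0409]
tcp_rot: [0.678, 0.735, -0.0, 0.0]
contact_force: [-3.1, 0.8, 6.3]
opening: 0.672
clock: 44.92
eef_pos: [0.5247, -0.1233, 0.1736]
tcp_rot: [0.678, 0.735, 0.001, 0.003]
contact_force: [-0.0, 0.0, -0.2]
opening: 0.608
scene red [209. 196.] 99 drawer med [0.0001 0.0317 0.0698] min [-0.0167  0.0145  0.067 ] max [0.0149 0.0469 0.0724]
scene red [218. 207.] 19 drawer med [0.0127 0.0595 0.0519] min [-0.0028  0.0553  0.047 ] max [0.0181 0.0625 0.0566]
scene yellow [247. 204.] 114 drawer med [0.0003 0.1299 0.0697] min [-0.0163  0.1118  0.0672] max [0.0164 0.1471 0.0719]
scene yellow [250. 216.] 12 drawer med [0.0251 0.1469 0.0541] min [0.0198 0.1361 0.0521] max [0.03   0.153  0.0556]
scene yellow [153. 233.] 204 drawer med [0.2065 0.0114 0.0998] min [ 0.1914 -0.0167  0.0894] max [0.2185 0.0376 0.102 ]
scene green [228. 177.] 7 drawer med [-0.1155  0.0262  0.0594] min [-0.1179  0.0252  0.0574] max [-0.1114  0.0296  0.062 ]
scene green [149. 185.] 87 drawer med [-0.0009 -0.1323  0.0699] min [-0.0163 -0.1478  0.0671] max [ 0.0143 -0.1146  0.0722]
scene black [198. 169.] 134 drawer med [-0.0808 -0.0372  0.0991] min [-0.0965 -0.0467  0.0955] max [-0.07   -0.0289  0.1017]
scene orange [165. 182.] 159 drawer med [ 0.0075 -0.0785  0.0927] min [-0.0189 -0.0881  0.075 ] max [ 0.0245 -0.0757  0.1024]
scene orange [229. 193.] 156 drawer med [0.008  0.0892 0.0929] min [-0.0525  0.0629  0.0731] max [0.0238 0.0919 0.1023]
scene orange [165. 248.] 46 drawer med [0.2117 0.0375 0.073 ] min [0.1998 0.0311 0.0597] max [0.2197 0.0418 0.0825]
top yellow [387. 143.] 343 drawer med [0.2036 0.0096 0.0991] min [ 0.1868 -0.0179  0.0838] max [0.2175 0.0339 0.1023]
top yellow [336. 242.] 98 drawer med [-0.0006  0.1382  0.0693] min [-0.0156  0.1319  0.0667] max [0.0152 0.1464 0.0724]
top green [463. 230.] 135 drawer med [ 0.001  -0.1377  0.0692] min [-0.0165 -0.149   0.0662] max [ 0.0148 -0.126   0.072 ]
```

View pics/scene17c.png

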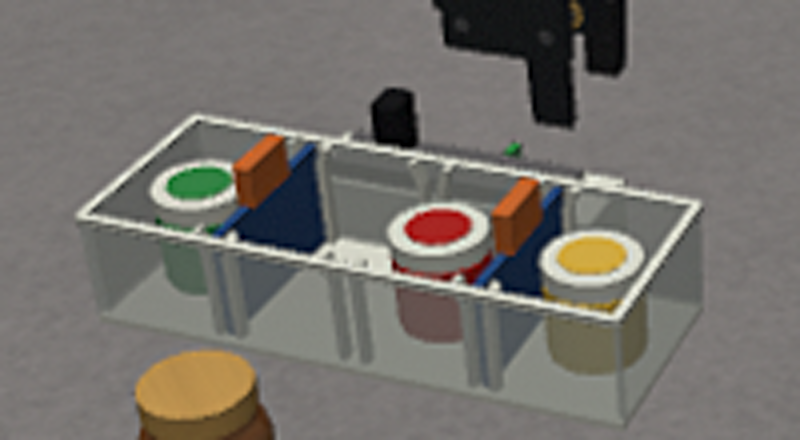

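View pics/top17c.png

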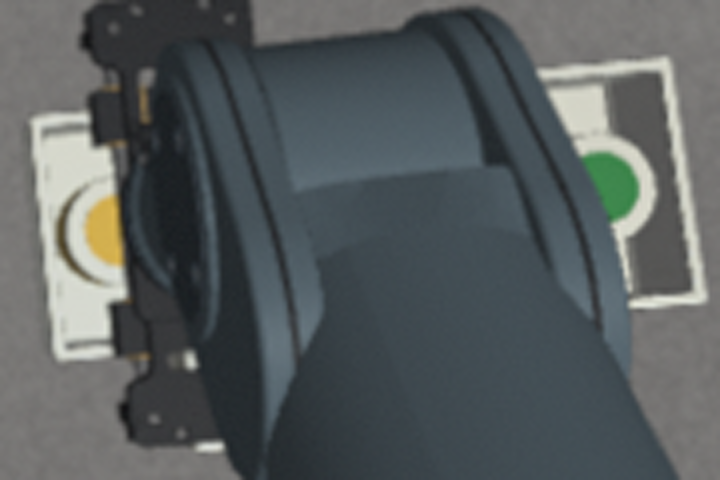

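All three tubs stand upright in separate compartments. Now I'll measure the mark and the slider precisely from the clean first images.

Run:
```python
from h import *
fits=dict(top=(.533,-.254,5.28),scene=(.5353,-.2525,4.96))
for n in("top","scene"):
    z=np.load(f"/tmp/{n}0.npz"); p=z["p"]; _,X=cloud(n,p,z["d"]); m=camera_model(n)
    H=hsv(p); h,s,v=[H[...,i].astype(int) for i in range(3)]
    loc=(X[...,0]>.39)&(X[...,0]<.44)&(X[...,1]>-.27)&(X[...,1]<-.2)
    g=((h>40)&(h<85)&(s>60)&loc)
    ys,xs=np.nonzero(g); w=s[g].astype(float); uv=np.array([[np.average(xs,weights=w),np.average(ys,weights=w)]])
    k=cv2.undistortPoints(uv.reshape(1,1,2),np.array(m["mtx"]),np.array(m["dist_coeffs"])).ravel()
    R=np.array(m["R"]);t=np.array(m["t"]); ray=R.T@np.array([*k,1]); o=-R.T@t
    for zz in(.048,.053,.06):
        P=o+ray*(zz-o[2])/ray[2]
        for nm,(cx,cy,th) in(("own",fits[n]),("avg",(*C,TH))):
            a=np.radians(th); d=P[:2]-[cx,cy]; print(n,g.sum(),uv.round(1),zz,nm,"drawer x,y",(1000*np.array([np.cos(a)*d[0]+np.sin(a)*d[1],-np.sin(a)*d[0]+np.cos(a)*d[1]])).round(1))
    bx=(v<45)&(X[...,2]>.094)&(X[...,2]<.106)&(X[...,0]>.42)&(X[...,0]<.49)&(X[...,1]<-.2)
    q=X[bx]; d=q[:,:2]-C;a=np.radians(TH); Q=np.c_[np.cos(a)*d[:,0]+np.sin(a)*d[:,1],-np.sin(a)*d[:,0]+np.cos(a)*d[:,1]]; print(n,"grip",len(q),(1000*np.percentile(Q,[3,50,97],axis=0)).round(1).tolist())
    c=[slice(275,305),slice(375,410)] if n=="top" else [slice(165,190),slice(215,245)]
    cv2.imwrite(f"pics/mk_{n}.png",cv2.resize(p[c[0],c[1],::-1],None,fx=16,fy=16,interpolation=cv2.INTER_NEAREST))
```

```text
top 41 [[392. 291.]] 0.048 own drawer x,y [-116.1   25.3]
top 41 [[392. 291.]] 0.048 avg drawer x,y [-117.4   24.3]
top 41 [[392. 291.]] 0.053 own drawer x,y [-115.5   26.6]
top 41 [[392. 291.]] 0.053 avg drawer x,y [-116.9   25.6]
top 41 [[392. 291.]] 0.06 own drawer x,y [-114.7   28.4]
top 41 [[392. 291.]] 0.06 avg drawer x,y [-116.1   27.4]
top grip 124 [[-99.7, -47.9], [-87.6, -38.8], [-75.4, -30.8]]
scene 9 [[227.9 177.1]] 0.048 own drawer x,y [-133.6   16.9]
scene 9 [[227.9 177.1]] 0.048 avg drawer x,y [-132.4   17.8]
scene 9 [[227.9 177.1]] 0.053 own drawer x,y [-125.7   21. ]
scene 9 [[227.9 177.1]] 0.053 avg drawer x,y [-124.5   21.9]
scene 9 [[227.9 177.1]] 0.06 own drawer x,y [-114.5   26.7]
scene 9 [[227.9 177.1]] 0.06 avg drawer x,y [-113.3   27.6]
scene grip 53 [[-96.8, -46.7], [-82.0, -37.7], [-71.9, -29.7]]
```

View pics/mk_top.png

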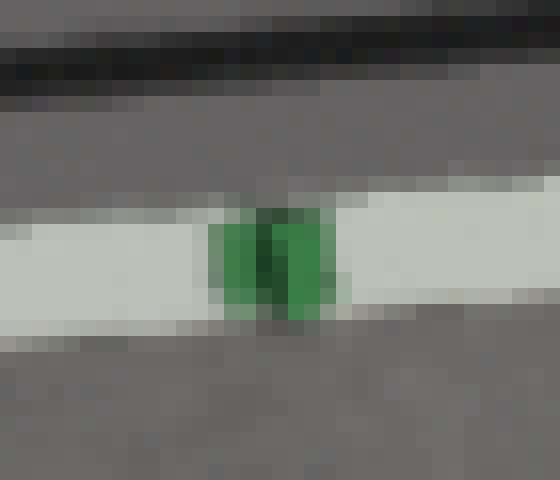

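View pics/mk_scene.png

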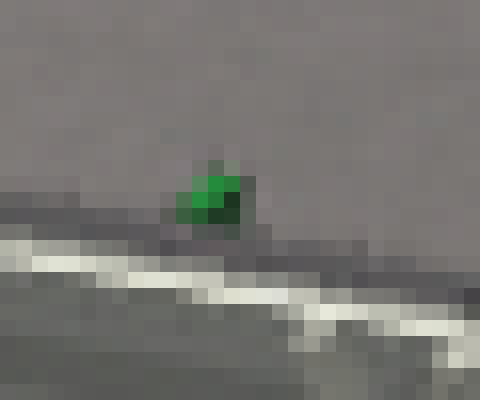

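```bash
python3 -c "
from h import *
a=drw(-.087,-.038);print(a); go(*a,.16,TH)"
```

```text
[ 0.45092241 -0.29878336]
turn [0.0, -0.0, 89.6] shift [-169.2, -85.8, 10.7] | now [0.5227, -0.1232, 0.1707] t 45.02 F [0.1, 0.5, -0.0] open 0.603
```

```bash
python3 -m crank '[[[0,0,10],[-15,-8,0],0.6],[[0,0,20],[-40,-20,0],0.6],[[0,0,30],[-65,-33,0],0.6],[[0,0,40],[-90,-46,0],0.6],[[0,0,50],[-115,-58,0],0.6],[[0,0,60],[-135,-70,5],0.6],[[0,0,70],[-155,-80,8],0.6],[[0,0,80],[-169,-86,10],0.6]]'; python3 -m crank '[[[0,0,10],[0,0,0],0.6],[[0,0,10],[0,0,0],0.6],[[0,0,10],[0,0,0],0.6]]'; python3 -c "
from h import *
a=drw(-.087,-.038);go(*a,.12,TH)"
```

```text
clock: 46.02
eef_pos: [0.4492, -0.2991, 0.1589]
tcp_rot: [0.992, 0.124, -0.001, -0.001]
contact_force: [0.3, -0.0, -0.4]
opening: 0.6
clock: 46.4
eef_pos: [0.4506, -0.298, 0.1597]
tcp_rot: [0.999, 0.043, -0.001, -0.0]
contact_force: [-0.5, 1.0, -0.3]
opening: 0.603
turn [-0.0, 0.1, -0.2] shift [0.3, 0.9, 39.7] | now [0.4506, -0.298, 0.1597] t 46.4 F [-0.5, 1.0, -0.3] open 0.603
```

```bash
python3 -m crank '[[[0,0,0],[0,1,15],0.6],[[0,0,0],[0,1,35],0.6],[[0,0,0],[0,1,55],0.6],[[0,0,0],[0,1,70],0.6],[[0,0,0],[0,1,84],0.6],[[0,0,0],[0,1,84],0.6]]' 6;  python3 - <<'E'
from h import *
a=drw(-.087,-.038);go(*a,.075,TH)
for n,c in(("scene",(slice(110,220),slice(140,290))),("top",(slice(200,310),slice(330,480)))):
  p,d=read_camera(n); cv2.imwrite(f"pics/v_{n}.png",cv2.resize(p[c[0],c[1],::-1],None,fx=5,fy=5,interpolation=cv2.INTER_CUBIC))
E
```

```text
clock: 47.15
eef_pos: [0.4502, -0.2991, 0.0751]
tcp_rot: [0.999, 0.041, -0.001, -0.001]
contact_force: [-0.4, -0.6, 0.4]
opening: 0.598
turn [-0.1, 0.1, -0.4] shift [0.7, -0.2, 0.1] | now [0.4502, -0.2991, 0.0751] t 47.15 F [-0.4, -0.6, 0.4] open 0.598
```

View pics/v_scene.png

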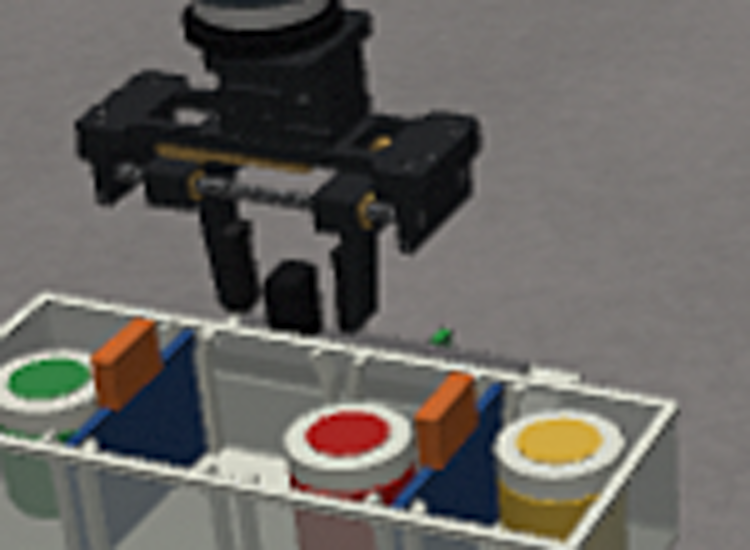

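The slider grip (crop (292,295)) sits between the fingers. Closing gently.

```bash
python3 -m crank '[[[0,0,0],[0,0,0],0.1],[[0,0,0],[0,0,0],0.1],[[0,0,0],[0,0,0],0.1],[[0,0,0],[0,0,0],0.1],[[0,0,0],[0,0,0],0.1]]' 10;  python3 - <<'E'
from h import *
s=manip.read_state();t=np.radians(TH);d=s["eef_pos"][:2]-C;print("tcp drawer",np.cos(t)*d[0]+np.sin(t)*d[1],-np.sin(t)*d[0]+np.cos(t)*d[1])
go(*drw(-.087,.0255),.075,TH)
E
```

```text
clock: 47.88
eef_pos: [0.4511, -0.2999, 0.0765]
tcp_rot: [0.999, 0.041, 0.0, 0.0]
contact_force: [-0.7, -1.3, 2.5]
opening: 0.227
tcp drawer -0.08692260963270916 -0.039114920995998975
turn [0.0, -0.0, -0.4] shift [-0.6, -64.6, 1.5] | now [0.4511, -0.2999, 0.0765] t 47.88 F [-0.7, -1.3, 2.5] open 0.227
```

```bash
python3 -m crank '[[[0,0,0],[0,-6,0],0.1],[[0,0,0],[0,-16,0],0.1],[[0,0,0],[-0.3,-26,0],0.1],[[0,0,0],[-0.3,-36,0],0.1],[[0,0,0],[-0.5,-46,0],0.1],[[0,0,0],[-0.5,-56,0],0.1],[[0,0,0],[-0.6,-62,0],0.1],[[0,0,0],[-0.6,-64,0],0.1]]' 12; python3 -m crank '[[[0,0,0],[0,0,0],0.1],[[0,0,0],[0,0,0],0.1]]';  python3 - <<'E'
from h import *
s=manip.read_state();t=np.radians(TH);d=s["eef_pos"][:2]-C;print("tcp drawer",np.cos(t)*d[0]+np.sin(t)*d[1],-np.sin(t)*d[0]+np.cos(t)*d[1])
E
```

```text
clock: 48.88
eef_pos: [0.4453, -0.2348, 0.0764]
tcp_rot: [0.999, 0.041, 0.0, -0.0]
contact_force: [-0.4, -1.7, 5.6]
opening: 0.224
clock: 49.12
eef_pos: [0.4453, -0.2346, 0.0764]
tcp_rot: [0.999, 0.041, 0.0, -0.0]
contact_force: [-1.2, 0.1, 6.8]
opening: 0.227
tcp drawer -0.08687206607745022 0.026433293252173563
```

```bash
python3 -m crank '[[[0,0,0],[0,0,0],0.5],[[0,0,0],[0,0,0],0.5],[[0,0,0],[0,0,0],0.55],[[0,0,0],[0,0,-15],0.55],[[0,0,0],[0,0,-50],0.55],[[0,0,0],[0,60,-90],0.55],[[0,0,0],[0,120,-110],0.55],[[0,0,0],[0,180,-110],0.55]]';python3 -m crank '[[[0,0,0],[0,60,0],0.55],[[0,0,0],[0,120,0],0.55],[[0,0,0],[0,120,0],0.55]]'
cat > vent.py <<'E'
from h import *
import sys
tag=sys.argv[1]
fits=dict(top=(.533,-.254,5.28),scene=(.5353,-.2525,4.96))
for n in("top","scene"):
    p,X=cloud(n)
    H=hsv(p); h,s,v=[H[...,i].astype(int) for i in range(3)]
    a=np.radians(TH); d=X[...,:2]-C; Dx=np.cos(a)*d[...,0]+np.sin(a)*d[...,1]; Dy=-np.sin(a)*d[...,0]+np.cos(a)*d[...,1]
    bx=(v<60)&(X[...,2]>.094)&(X[...,2]<.106)&(Dx<-.065)&(Dx>-.12)&(abs(Dy)<.1)
    print(n,"grip",bx.sum(),(1000*np.percentile(np.c_[Dx[bx],Dy[bx]],[3,50,97],axis=0)).round(1).tolist())
    g=(h>40)&(h<85)&(s>60)&(abs(Dy)<.06)&(Dx<-.1)&(Dx>-.14)
    if g.sum(): print("  mark",g.sum(),(1000*np.percentile(np.c_[Dx[g],Dy[g],X[...,2][g]],[5,50,95],axis=0)).round(1).tolist())
    c=[slice(255,305),slice(350,450)] if n=="top" else [slice(140,200),slice(180,280)]
    im=cv2.resize(p[c[0],c[1],::-1],None,fx=8,fy=8,interpolation=cv2.INTER_CUBIC)
    # projected lines in drawer at y=mark estimate
    for y,col in((.0252,(0,0,255)),):
      for pts in ([[*drw(-.125,y),.046],[*drw(-.108,y),.046]],[[*drw(-.100,y),.1],[*drw(-.073,y),.1]],[[*drw(-.100,y),.06],[*drw(-.1,y),.1]]):
        uv=(proj(n,pts)-[c[1].start,c[0].start]+.5)*8-.5; cv2.polylines(im,[np.round(uv*8).astype(np.int32)],False,col,1,cv2.LINE_AA,3)
    cv2.imwrite(f"pics/{tag}_{n}.png",im)
E
python3 vent.py v1
```

```text
clock: 50.12
eef_pos: [0.4605, -0.4104, 0.1894]
tcp_rot: [0.999, 0.041, 0.002, 0.001]
contact_force: [0.8, -0.2, -0.4]
opening: 0.549
clock: 50.5
eef_pos: [0.4664, -0.5332, 0.1862]
tcp_rot: [0.999, 0.037, -0.0, 0.002]
contact_force: [-1.0, 0.8, -0.4]
opening: 0.548
top grip 119 [[-100.1, 18.1], [-87.6, 27.4], [-75.7, 35.3]]
  mark 41 [[-122.3, 17.9, 47.3], [-116.9, 26.7, 52.1], [-111.5, 30.6, 60.5]]
scene grip 59 [[-97.8, 19.9], [-81.6, 29.9], [-71.9, 38.0]]
  mark 3 [[-121.1, 26.9, 55.8], [-119.4, 27.6, 57.0], [-117.0, 28.6, 58.6]]
```

```bash
python3 -c "
from h import *
go(.5,-.5,.2,5)"
```

```text
turn [-0.0, -0.0, -0.4] shift [33.4, -25.0, -13.8] | now [0.4687, -0.5276, 0.1861] t 50.6 F [-0.6, 1.1, -0.1] open 0.55
```

View pics/v1_top.png

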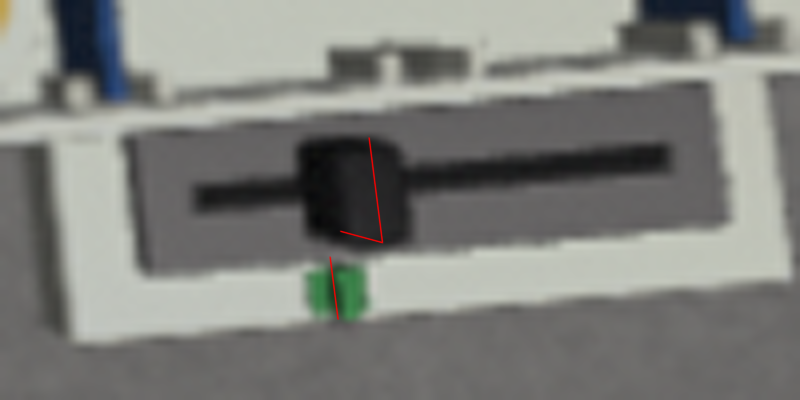

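View pics/v1_scene.png

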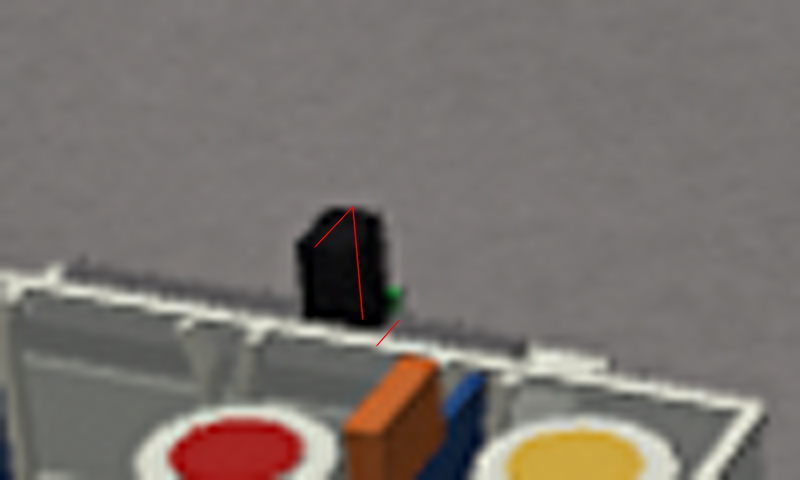

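Run:
```python
from h import *
z=np.load("/tmp/top0.npz"); p=z["p"].astype(float)
from scipy.ndimage import map_coordinates
G=p[...,1]-p[...,0]  # green minus red
for zz in(.047,.049,.051):
  prof=[]
  ys=np.arange(.005,.045,.0005)
  for x in np.arange(-.121,-.1115,.0015):
    uv=proj("top",[[*drw(x,y),zz] for y in ys]); prof.append(map_coordinates(G,[uv[:,1],uv[:,0]],order=1))
  pr=np.array(prof); m=pr.mean(0); hi=np.percentile(m,92); 
  i=np.nonzero(m>hi/2)[0]; a,b=i[0],i[-1]
  e1=ys[a-1]+(hi/2-m[a-1])/(m[a]-m[a-1])*.0005; e2=ys[b]+(m[b]-hi/2)/(m[b]-m[b+1])*.0005
  print(zz,"edges",e1*1000,e2*1000,"centre",500*(e1+e2),"width",1000*(e2-e1), "dark min at",1000*ys[a+5+np.argmin(m[a+5:b-5])])
```

```text
0.047 edges 16.73995638106036 32.35585631594147 centre 24.547906348500916 width 15.615899934881108 dark min at 25.999999999999986
0.049 edges 17.278117829741657 32.85596506024805 centre 25.067041444994853 width 15.577847230506395 dark min at 26.499999999999982
0.051 edges 17.8231733318418 33.3464337546183 centre 25.584803543230052 width 15.523260422776499 dark min at 26.999999999999982
```

The slider reads about 26.5 mm and the mark about 25 mm, so I'll nudge it back by roughly 1.4 mm.

```bash
python3 -c "
from h import *
go(*drw(-.087,.0264),.14,TH)"; python3 -m crank '[[[0,0,0],[0,-30,0],0.6],[[0,0,0],[0,-85,0],0.6],[[0,0,0],[0,-140,0],0.6],[[0,0,0],[0,-195,0],0.6],[[0,0,0],[0,-250,0],0.6],[[0,0,0],[0,-285,15],0.6],[[0,0,0],[0,-290,30],0.6],[[0,0,0],[0,-290,40],0.6]]'; python3 -m crank '[[[0,0,0],[0,0,0],0.6],[[0,0,0],[0,0,0],0.6]]'; python3 -c "
from h import *
go(*drw(-.087,.0264),.077,TH)"
```

```text
turn [-0.0, -0.0, -0.5] shift [0.1, -293.9, 46.4] | now [0.4687, -0.5276, 0.1861] t 50.6 F [-0.6, 1.1, -0.1] open 0.55
clock: 51.6
eef_pos: [0.4452, -0.2382, 0.1456]
tcp_rot: [0.999, 0.041, -0.0, 0.0]
contact_force: [-0.8, -1.4, -0.2]
opening: 0.602
clock: 51.85
eef_pos: [0.4455, -0.2399, 0.1461]
tcp_rot: [0.999, 0.04, 0.0, 0.0]
contact_force: [0.9, -0.2, 0.3]
opening: 0.598
turn [0.0, -0.0, -0.5] shift [0.1, -5.3, 69.1] | now [0.4455, -0.2399, 0.1461] t 51.85 F [0.9, -0.2, 0.3] open 0.598
```

```bash
python3 -m crank '[[[0,0,-0.5],[0,-5,10],0.6],[[0,0,-0.5],[0,-5,25],0.6],[[0,0,-0.5],[0,-5,45],0.6],[[0,0,-0.5],[0,-5,60],0.6],[[0,0,-0.5],[0,-5,67],0.6],[[0,0,-0.5],[0,-5,67],0.6]]'; python3 -m crank '[[[0,0,0],[0,0,0],0.1],[[0,0,0],[0,0,0],0.1],[[0,0,0],[0,0,0],0.1],[[0,0,0],[0,0,0],0.1],[[0,0,0],[0,0,0],0.1]]' 10;  python3 - <<'E'
from h import *
s=manip.read_state();t=np.radians(TH);d=s["eef_pos"][:2]-C;print("tcp drawer",np.cos(t)*d[0]+np.sin(t)*d[1],-np.sin(t)*d[0]+np.cos(t)*d[1])
E
```

```text
clock: 52.6
eef_pos: [0.4447, -0.2337, 0.0784]
tcp_rot: [0.999, 0.045, -0.0, -0.0]
contact_force: [0.6, -0.4, -0.9]
opening: 0.597
clock: 53.22
eef_pos: [0.4451, -0.2339, 0.0791]
tcp_rot: [0.999, 0.045, 0.0, 0.0]
contact_force: [-0.2, -1.0, 3.9]
opening: 0.225
tcp drawer -0.08699610509565461 0.027093319533081587
```

```bash
python3 -m crank '[[[0,0,0],[0,1,0],0.1],[[0,0,0],[0,2,0],0.1],[[0,0,0],[0,2,0],0.1],[[0,0,0],[0,2,0],0.1]]';  python3 - <<'E'
from h import *
s=manip.read_state();t=np.radians(TH);d=s["eef_pos"][:2]-C;print("tcp drawer",np.cos(t)*d[0]+np.sin(t)*d[1],-np.sin(t)*d[0]+np.cos(t)*d[1])
E
```

```text
clock: 53.72
eef_pos: [0.4453, -0.2357, 0.0791]
tcp_rot: [0.999, 0.045, 0.0, -0.0]
contact_force: [-0.4, 1.4, 5.9]
opening: 0.223
tcp drawer -0.0869953036342744 0.025370320489055145
```

Good (25.4). Releasing and backing off for the final look.

```bash
python3 -m crank '[[[0,0,0],[0,0,0],0.5],[[0,0,0],[0,0,0],0.5],[[0,0,0],[0,0,0],0.55],[[0,0,0],[0,0,-15],0.55],[[0,0,0],[0,0,-50],0.55],[[0,0,0],[0,60,-90],0.55],[[0,0,0],[0,120,-110],0.55],[[0,0,0],[0,180,-110],0.55]]';python3 -m crank '[[[0,0,0],[0,60,-10],0.55],[[0,0,0],[0,120,-10],0.55],[[0,0,0],[0,120,-10],0.55],[[0,0,0],[0,120,-10],0.55]]'; python3 vent.py v2
python3 - <<'E'
from h import *
for n in("scene","top"):
    p,d=read_camera(n); cv2.imwrite(f"pics/fin_{n}.png",p[:,:,::-1])
E
```

```text
clock: 54.72
eef_pos: [0.462, -0.4103, 0.1921]
tcp_rot: [0.999, 0.045, 0.002, 0.001]
contact_force: [1.2, 0.1, 0.1]
opening: 0.548
clock: 55.22
eef_pos: [0.4717, -0.5267, 0.1988]
tcp_rot: [0.999, 0.045, 0.0, -0.001]
contact_force: [0.4, 1.1, -0.3]
opening: 0.548
top grip 121 [[-100.2, 16.6], [-88.2, 25.6], [-75.5, 34.3]]
  mark 41 [[-122.5, 17.7, 46.8], [-116.7, 26.4, 52.0], [-111.4, 31.0, 60.6]]
scene grip 59 [[-95.6, 19.4], [-79.7, 29.7], [-70.8, 37.3]]
  mark 5 [[-119.5, 25.8, 55.4], [-118.4, 27.8, 59.7], [-103.9, 33.2, 66.5]]
```

View pics/v2_top.png

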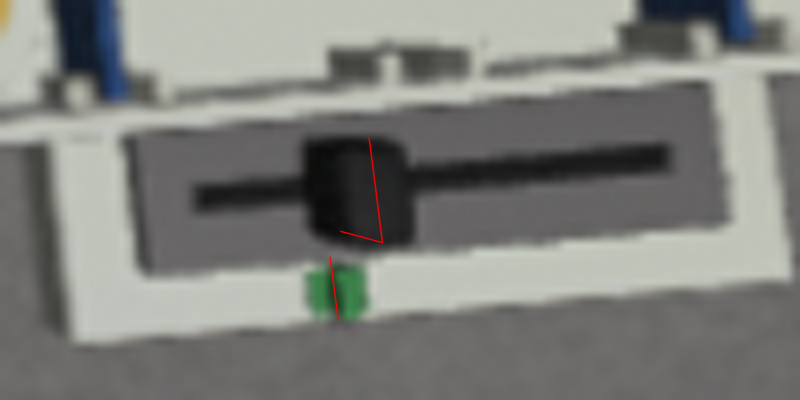

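View pics/fin_scene.png

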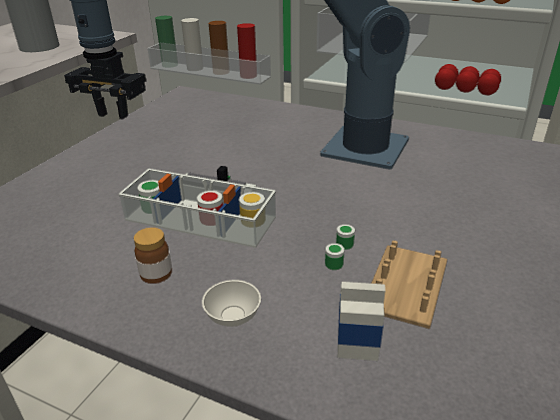

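View pics/fin_top.png

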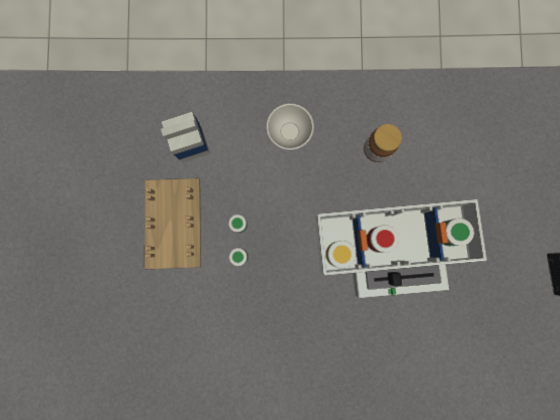

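The slider now lines up with the mark. The yellow tub seems to have shifted inside its compartment (top (342,254), before (336,242)), so I'll check that.

Run:
```python
from h import *
t=np.radians(TH)
def D(q): d=q[:,:2]-C; return np.c_[np.cos(t)*d[:,0]+np.sin(t)*d[:,1],-np.sin(t)*d[:,0]+np.cos(t)*d[:,1],q[:,2]]*1000
for n,c in(("scene",(slice(150,250),slice(110,290))),("top",(slice(190,305),slice(310,490)))):
    p,X=cloud(n); H=hsv(p); h,s,v=[H[...,i].astype(int) for i in range(3)]
    reg=(X[...,2]>.055)&(X[...,2]<.08)&(X[...,0]>.4)&(X[...,0]<.6)&(X[...,1]>-.45)&(X[...,1]<.0)
    for nm,mk in dict(red=((h<6)|(h>174))&(s>150),yellow=(h>=16)&(h<35)&(s>130),green=(h>40)&(h<85)&(s>100)).items():
        for cc,a,q in blobs(mk&reg,X,40):
            q=D(q); A=np.c_[q[:,:2],np.ones(len(q))]; g=np.linalg.lstsq(A,q[:,2],rcond=None)[0]
            print(n,nm,a,((q.min(0)+q.max(0))/2).round(1),"median",np.median(q,0).round(1),"tilt deg",np.degrees(np.hypot(*g[:2])).round(1))
    cv2.imwrite(f"pics/fy_{n}.png",cv2.resize(p[c[0],c[1],::-1],None,fx=4.4,fy=4.4,interpolation=cv2.INTER_CUBIC))
```

```text
scene red 99 [ 0.1 31.7 69.7] median [ 0.8 31.6 69.9] tilt deg 0.8
scene yellow 113 [-26.2 127.8  69.7] median [-25.5 128.4  69.7] tilt deg 0.6
scene green 90 [  -1.9 -129.9   69.8] median [  -0.  -131.2   70.1] tilt deg 3.6
top red 212 [-1.  31.  69.6] median [-1.5 31.1 69.5] tilt deg 0.6
top yellow 226 [-26.6 127.8  69.1] median [-26.7 128.2  69.3] tilt deg 0.9
top green 225 [  -1.6 -132.6   69.2] median [  -1.5 -132.2   69.2] tilt deg 0.9
```

View pics/fy_scene.png

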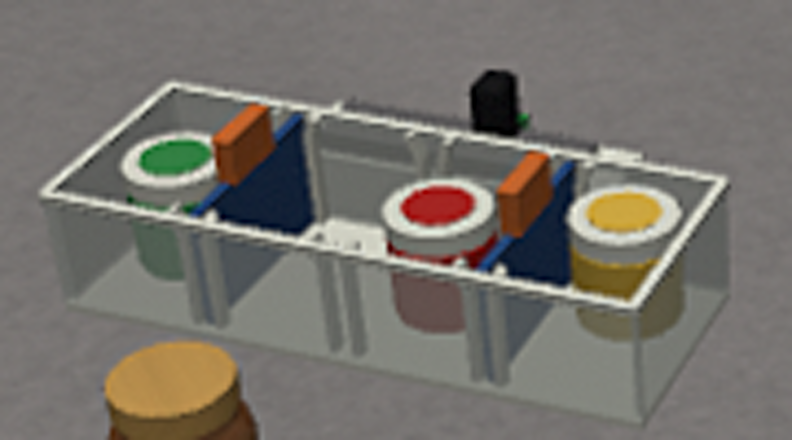

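View pics/fy_top.png

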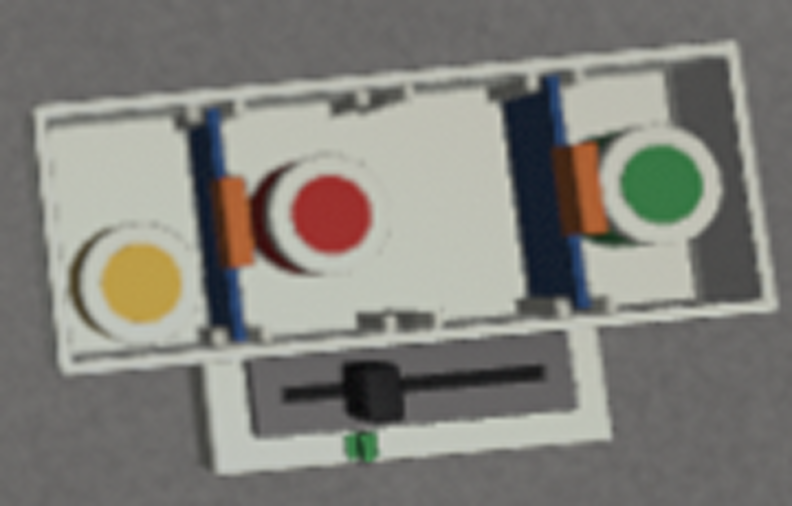

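```bash
python3 -c "
from station import manip
print(manip.sign_off(), manip.read_state()['clock'])"
```

```text
the job is handed in; nothing more can be done
the job is handed in; nothing more can be done
```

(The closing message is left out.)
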